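Fit the matching heatsink to the drive board in the jig

TASK

A drive board is waiting in the aluminium assembly jig: pick from the three-pocket tray the one heatsink that is as long as that board's grey thermal pad, and lay it gently on the pad, fins up and square, so that it covers the pad and stays clear of the gold contacts. Keep the board home in the jig, leave the other two heatsinks in their tray, and do not disturb the waiting boards or the other things on the bench.

Things in the scene. Friction and masses are not known exactly. Their poses are not given: they have to be found in the camera images.
- tray: Black plastic pocket tray, fixed, 156 x 220 mm (x, y), rim 13 mm high. Three parallel pockets run along its x axis, centred at y = -62, 0 and +62 mm; each holds one heatsink. Pocket floor 4 mm above the bench; the ribs around a pocket rise to 10 mm above the bench. Origin under its centre.
- jig: Aluminium assembly jig, fixed, 170 x 92 mm (x, y), plate top 8 mm above the bench; two low rails (tops at 11.5 mm, y = 16.5 to 28.5 mm each side) and a black stop bar of the same height at its -x end. One drive board lies flat between the rails, contact edge at the stop. Corner screw heads (x = +-75, y = +-38 mm) rise to 12 mm. Origin under its centre.
- jig_nest (a point): Point on the jig's nest floor (8 mm above the bench) at the stop, mid-width: the origin of the drive board that is in the jig lies within 4 mm of it. Axes as the jig.
- waiting_tray: Black plastic tray, fixed, 156 x 108 mm (x, y), rim 13 mm high, beside the jig on its -y side and parallel to it; it holds the other two drive boards. Origin under its centre.
- heatsink_64: Finned aluminium heatsink 64 mm long (along its x), 30 mm wide (y), 24 mm high, about 58 g, lying in a tray pocket; flat sides, fins run along its length and point up, both ends alike. Origin at the centre of its underside, z up through the fins. It fits the drive board with the 64 mm pad.
- board_64: Loose drive board 74 mm long (x), 30 mm wide, 5 mm high over its pad, lying flat: dark circuit board with a 64 x 28 mm grey thermal pad on top and a bare 10 mm end with gold contacts (outer 4.5 mm). Origin under the middle of the contact edge, x along the board. One of the three boards, not always the same, is in the jig, the others in the waiting tray. Fragile: no drops, no more than 80 N.
- pad_64 (a point): Centre of the top face of the 64 mm thermal pad, 42 mm from the contact edge and 5 mm above the board's underside (13 mm above the bench). Axes as its board. The right heatsink's origin belongs here.
- heatsink_89: Finned aluminium heatsink 89 mm long (along its x), 30 mm wide (y), 24 mm high, about 80 g, lying in a tray pocket; flat sides, fins run along its length and point up, both ends alike. Origin at the centre of its underside, z up through the fins. It fits the drive board with the 89 mm pad.
- board_89: Loose drive board 99 mm long (x), 30 mm wide, 5 mm high over its pad, lying flat: dark circuit board with a 89 x 28 mm grey thermal pad on top and a bare 10 mm end with gold contacts (outer 4.5 mm). Origin under the middle of the contact edge, x along the board. One of the three boards, not always the same, is in the jig, the others in the waiting tray. Fragile: no drops, no more than 80 N.
- pad_89 (a point): Centre of the top face of the 89 mm thermal pad, 54.5 mm from the contact edge and 5 mm above the board's underside (13 mm above the bench). Axes as its board. The right heatsink's origin belongs here.
- heatsink_114: Finned aluminium heatsink 114 mm long (along its x), 30 mm wide (y), 24 mm high, about 103 g, lying in a tray pocket; flat sides, fins run along its length and point up, both ends alike. Origin at the centre of its underside, z up through the fins. It fits the drive board with the 114 mm pad.
- board_114: Loose drive board 124 mm long (x), 30 mm wide, 5 mm high over its pad, lying flat: dark circuit board with a 114 x 28 mm grey thermal pad on top and a bare 10 mm end with gold contacts (outer 4.5 mm). Origin under the middle of the contact edge, x along the board. One of the three boards, not always the same, is in the jig, the others in the waiting tray. Fragile: no drops, no more than 80 N.
- pad_114 (a point): Centre of the top face of the 114 mm thermal pad, 67 mm from the contact edge and 5 mm above the board's underside (13 mm above the bench). Axes as its board. The right heatsink's origin belongs here.
- screwdriver: Loose screwdriver, 170 mm long, lying on the bench beyond the work; bystander. Origin on the bench side, near its middle.
- jar: Closed white jar with a teal lid, 50 mm across, 55 mm high, between the robot and the tray; bystander. Origin under its centre.
- dish: Small steel bowl, 60 mm across, 24 mm high, beyond the work on the right; bystander. Origin under its centre.
Things that resemble listed ones, but are neither listed nor needed, are in the scene too. What is shaped like the board_89 but green is not meant.

How it is judged:
By the outcome, as a careful person would: the job done as asked, in the order asked, and still so for the second after the job is handed in, with the robot touching nothing.
It also fails if it takes over 43 s, if anything falls off the work surface, if the arm or the gripper's body presses on something with over 40 N, if the wrist force passes 120 N, or if a joint passes its speed limit or range.

ROBOT

A 7-joint arm with a two-finger parallel gripper is mounted at the origin on the work surface. World frame = base frame: x ahead of the robot, y to its left, z up, the work surface at z = 0. Lengths are in m, angles in degrees, forces in N, time in s.
With the tool pointing down it reaches from about 0.425 to 0.875 m from the base axis. Payload 4.7 kg.
Tool frame: the origin (TCP) lies midway between the tips of the shut fingers; the grasp point (between the pads) lies robot.grasp_offset behind it (robot.grasp_offset is the distance from the TCP to the grasp point, in m); z points along the fingers, y is the line along which they close (so a half turn about z gives the same grasp; the last joint's range is limited). The gripper opens to 85 mm and grips with 20 to 120 N. Pads are 22 mm wide; open, the fingers measure 114 mm over their backs; the gripper's body (76 mm by 85 mm) begins 54 mm behind the grasp point. The pads swing forward as they close: fully open they stand 13 mm farther back than shut.
Start: joints at [65.781, 18.392, -4.016, 83.108, 1.295, 78.541, -3.26], TCP at [0.275, -0.589, 0.193] pointing down, gripper open.
Joint ranges: [-163.93, 163.93], [-17.29, 119.83], [-79.2, 71.16], [3.27, 140.29], [-89.18, 269.18], [5.43, 117.66], [-154.24, 154.24]. Speed limits (degrees/s): [147.25, 147.25, 180, 180, 180, 180, 180].

INTERFACE

Orientations are given as a 3x3 rotation matrix whose columns are the frame's x, y, z axes.
In Python, from rig import robot gives the robot as it stands.
- The arm moves only by the tool step_arm, never from a script. Its argument "deltas" is a list of rows, each an object of numbers: "wx", "wy", "wz": the turn, a rotation vector about the tool's x, y, z scaled (see below); "dx", "dy", "dz": the shift along the tool's x, y, z scaled (see below); "fingers": the closure, from -1 (fully open) to 1 (shut). A call has 1 to 12 rows; each row shifts and turns the commanded pose from where the row before left it, along the tool's axes as they then stand; what a row does not reach is not made up. The controller multiplies each number of a shift by 10 cm and each number of a turn by 45 degrees. A row lasts 1/8 s, in which the tool goes at most 62.5 mm and 10.7 degrees, less where a joint would pass 70% of its speed; a pose out of reach is approached as far as the arm can. A call with a number of a shift or a turn outside -1 to 1 is refused whole. A call with a gripper value outside its range is refused whole. The fingers move at their own pace and stop on an object; "grip_force" is the grip in N (left out, the last holds). Time passes only in rows, so rows that do not move let the fingers close. It gives the time, the measured TCP pose, the force, the opening and the grip force at its end, in the units of the state.
- robot.sense(): the state, without advancing time (a new reading comes with each control period).
- robot.read_camera(name): name is "scene" or "top" or "wrist"; returns (picture, depth): 384x512x3 uint8, red, green, blue; 384x512 float32, m along the optical axis (not along the pixel's ray), 0 where there is no reading.
- robot.calibration(name): a dict with "fx", "fy", "cx", "cy" (pixels), "rvec" (rotation vector, rad) and "tvec" (3), from world to camera coordinates, as OpenCV has them. Camera axes: x right, y down, z forward; pixel columns grow to the right and rows downward; lengths in m; the calibration is good to about 2 mm. A picture is of the moment at which its call begins: read the wrist's pose just before it. calibration takes no time and is no camera call; for the wrist camera it gives the pose at the moment of the call.
- robot.sign_off(): hands the job in; it is judged then, once.
The state is a dict: "t": time; "joints": joint angles; "joint_velocities": joint speeds; "tau": joint torques, N m; "position": TCP position; "ee_rot": TCP orientation; "ft_force": force on the tool from outside, world axes, zero at the start; "moment": the same for the moment, N m; "grip_width": opening from 0.0 (shut) to 1.0 (fully open); "grasp_force": force on a finger pad.
Only numpy, scipy, OpenCV 4.12 (cv2) and the standard library are available. Lean on these libraries where they do the work, as an engineer would, in place of code of your own. Each camera call takes 0.05 s, during which the arm holds its last target. There are 200 camera calls.

## Working session

There is one attempt and no reset: what is moved stays moved. The work goes in short steps, Python scripts to look and compute and a tool call to move; the robot and the scene stay as the last step left them, time stands still between calls to the robot, and variables do not carry over. Pictures are saved under pics/ and viewed, at most 10 in all, crops included, and the job is handed in when it is done.

Besides the shell and the picture viewer there is one more tool, called after "Call:" in YAML: its name, and indented under it one key for each argument. step_arm: Moves the arm, as the interface text tells. Its arguments: {"type":"object","properties":{"deltas":{"type":"array","items":{"type":"object","properties":{"wx":{"type":"number"},"wy":{"type":"number"},"wz":{"type":"number"},"dx":{"type":"number"},"dy":{"type":"number"},"dz":{"type":"number"},"fingers":{"type":"number"}}}},"grip_force":{"type":"number"}},"required":["deltas"]}

```bash
mkdir -p pics; ls
cat > h.py <<'E'
import numpy as np, cv2
from rig import robot
def snap(n):
    c=robot.calibration(n); p,d=robot.read_camera(n); return p,d,c
def ray(c,uv):
    R=cv2.Rodrigues(np.array(c['rvec'],float))[0]; t=np.array(c['tvec'],float).ravel()
    uv=np.atleast_2d(uv).astype(float)
    d=np.c_[(uv[:,0]-c['cx'])/c['fx'],(uv[:,1]-c['cy'])/c['fy'],np.ones(len(uv))]
    return -R.T@t, d@R
def onz(c,uv,z):
    o,d=ray(c,uv); return o+d*((z-o[2])/d[:,2])[:,None]
def cloud(c,dep):
    v,u=np.mgrid[:dep.shape[0],:dep.shape[1]]
    o,d=ray(c,np.c_[u.ravel(),v.ravel()]); return (o+d*dep.ravel()[:,None]).reshape(dep.shape+(3,))
E
python3 - <<'E'
from h import *
for n in('top','scene'):
    p,d,c=snap(n); np.savez(n+'.npz',p=p,d=d,**{k:np.array(v) for k,v in c.items()})
    cv2.imwrite(f'pics/{n}0.png',cv2.resize(p[:,:,::-1],None,fx=1.5,fy=1.5,interpolation=cv2.INTER_CUBIC)); print(n,c)
s=robot.sense();print(s['t'],s['position'],s['ee_rot'],robot.grasp_offset,s['ft_force'],s['grip_width'])
E
```

```text
pics
top {'fx': 437.9771525127246, 'fy': 437.9771525127246, 'cx': 265.7358408763528, 'cy': 195.21846043337547, 'rvec': array([ 2.11858159, -2.08460136,  0.24049314]), 'tvec': array([-0.07418077,  0.55771643,  1.06216578])}
scene {'fx': 399.54958766837154, 'fy': 399.54958766837154, 'cx': 259.95916701250314, 'cy': 195.75814063387108, 'rvec': array([ 1.92823434,  1.63575249, -0.5832329 ]), 'tvec': array([-0.02958756, -0.39812363,  1.55283451])}
0.1 [ 0.27469289 -0.58850646  0.19212294] [[ 9.06104324e-01  4.23053520e-01 -8.21047737e-04]
 [ 4.23054305e-01 -9.06103043e-01  1.52685950e-03]
 [-9.80105653e-05 -1.73084178e-03 -9.99998497e-01]] 0.0187 [-0.30311919  0.80788942 -0.06438468] 1.0007229267426168
```

View pics/top0.png

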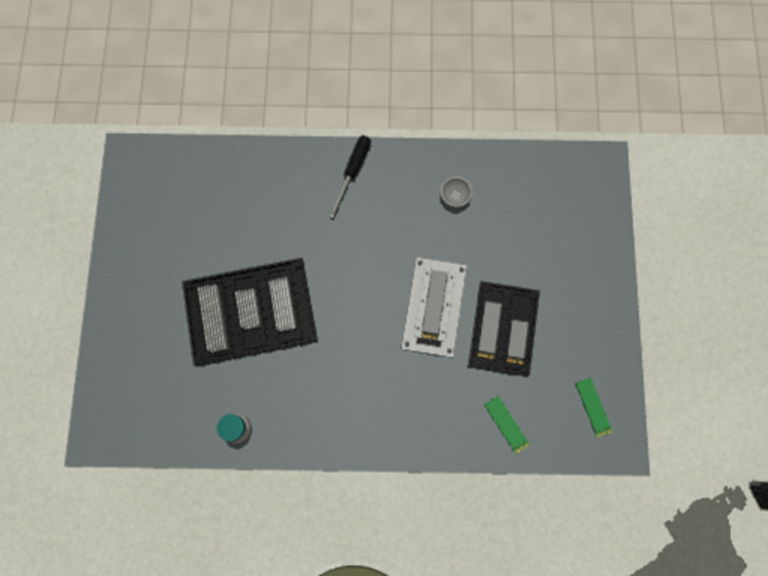

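View pics/scene0.png

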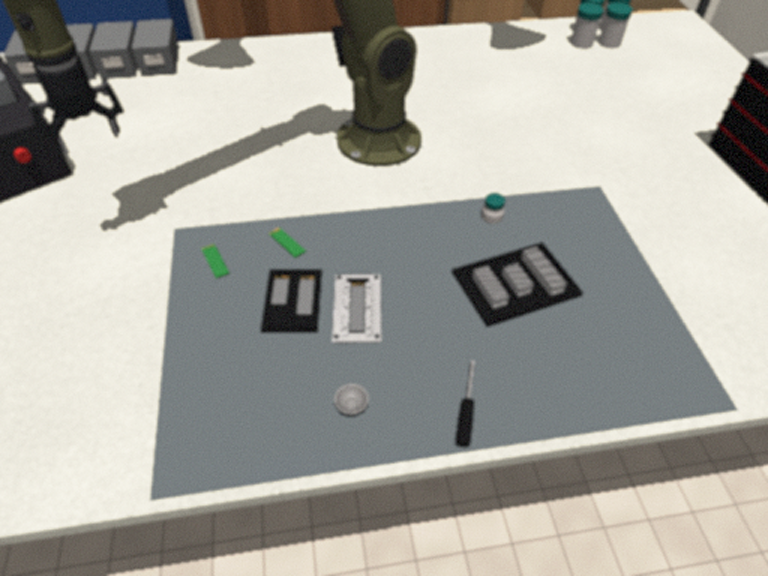

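The top view shows the jig board at (435,300), waiting boards at (490,328) and (518,340), and two green decoys at (507,425) and (593,407). The tray heatsinks are long at (212,318), short at (247,308) and middle at (283,304). These pixels are in the 1.5x picture. Next I'll measure lengths.

Run:
```python
from h import *
f=np.load('top.npz'); p,d=f['p'],f['d']; c={k:f[k] for k in('fx','fy','cx','cy','rvec','tvec')}
P=cloud(c,d)
hsv=cv2.cvtColor(p,cv2.COLOR_RGB2HSV)
def rects(m,z,lab,mn=60):
    cs,_=cv2.findContours(m.astype(np.uint8),cv2.RETR_EXTERNAL,cv2.CHAIN_APPROX_NONE)
    for k in cs:
        if cv2.contourArea(k)<mn: continue
        w=onz(c,k[:,0,:],z)[:,:2]
        (cx,cy),(a,b),an=cv2.minAreaRect((w*1000).astype(np.float32))
        bx=cv2.boxPoints(((cx,cy),(a,b),an)); e=max((bx[1]-bx[0],bx[2]-bx[1]),key=np.linalg.norm)
        u=k[:,0,:].mean(0)
        print(lab,u.round(),'xy',round(cx),round(cy),'dim',round(max(a,b)),round(min(a,b)),'ang',round(np.degrees(np.arctan2(e[1],e[0]))%180,1))
roi=lambda x0,x1,y0,y1:(lambda m:(m.__setitem__((slice(y0,y1),slice(x0,x1)),True),m)[1])(np.zeros(p.shape[:2],bool))
v=hsv[:,:,2]; tr=roi(118,215,170,250)
bg=(hsv[:,:,1]>30)&(v>90)
rects(tr&(v<60),.013,'dark'); rects(tr&(v>85)&(hsv[:,:,1]<40)&(P[:,:,2]>.015),.028,'sink')
jt=roi(262,365,165,255); rects(jt&(v>165),.008,'jig'); rects(jt&(v>90)&(v<165)&(hsv[:,:,1]<30),.013,'pad')
for u in[(435/1.5,295/1.5),(490/1.5,325/1.5),(518/1.5,338/1.5),(420/1.5,300/1.5),(212/1.5,318/1.5),(247/1.5,308/1.5),(283/1.5,304/1.5)]:
    i,j=int(u[1]),int(u[0]); print(u,p[i,j],hsv[i,j],np.median(P[i-1:i+2,j-1:j+2],(0,1)).round(4))
big=cv2.resize(p[150:260,110:370,::-1],None,fx=3,fy=3,interpolation=cv2.INTER_CUBIC); cv2.imwrite('pics/crop1.png',big)
```

```text
dark [166. 208.] xy 533 201 dim 219 158 ang 102.6
sink [165. 206.] xy 535 201 dim 67 32 ang 12.8
sink [141. 211.] xy 519 262 dim 115 33 ang 13.4
sink [188. 202.] xy 544 141 dim 91 32 ang 12.2
jig [289. 206.] xy 549 -128 dim 168 90 ang 171.5
pad [313. 210.] xy 536 -195 dim 279 242 ang 91.0
(290.0, 196.66666666666666) [136 137 132] [ 36   9 137] [ 0.5693 -0.1303  0.0141]
(326.6666666666667, 216.66666666666666) [135 136 132] [ 38   8 136] [ 0.5163 -0.2262  0.014 ]
(345.3333333333333, 225.33333333333334) [132 135 130] [ 48   9 135] [ 0.4934 -0.2764  0.0112]
(280.0, 200.0) [161 161 156] [ 30   8 161] [ 0.5584 -0.1036  0.0115]
(141.33333333333334, 212.0) [120 120 115] [ 30  11 120] [0.5169 0.2649 0.025 ]
(164.66666666666666, 205.33333333333334) [121 120 115] [ 25  13 121] [0.5366 0.2049 0.0257]
(188.66666666666666, 202.66666666666666) [163 163 156] [ 30  11 163] [0.5465 0.1403 0.022 ]
```

View pics/crop1.png

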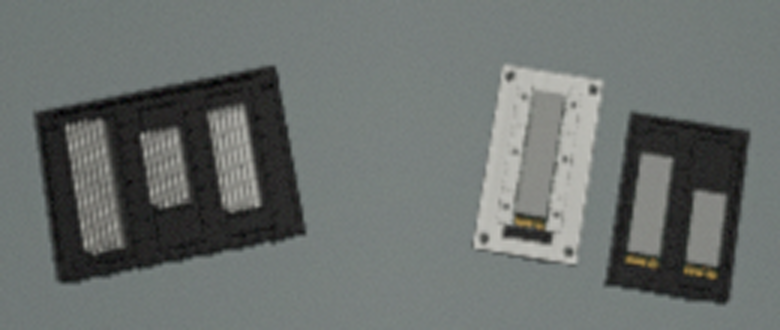

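```bash
cat >> h.py <<'E'
def plan(pos,yaw):
    """tool-frame shift (units of .1 m) and wz (units of 45deg) from the present pose; tool down"""
    s=robot.sense(); R=np.array(s['ee_rot']); p=np.array(s['position'])
    y0=np.degrees(np.arctan2(R[1,0],R[0,0]))
    d=R.T@(np.array(pos)-p)/.1
    print('t',round(s['t'],2),'pos',p.round(4),'yaw',y0.round(2),'units d',d.round(3),'wz',round((y0-yaw)/45,4))
    a=np.radians(yaw); Rt=np.array([[np.cos(a),np.sin(a),0],[np.sin(a),-np.cos(a),0],[0,0,-1]])
    print(' residual tilt rotvec (tool, /45deg)',(np.degrees(cv2.Rodrigues(R.T@Rt)[0].ravel())/45).round(4))
    return d
E
python3 - <<'E'
from h import *
c=robot.calibration('wrist'); s=robot.sense(); R=cv2.Rodrigues(c['rvec'])[0]; o=-R.T@np.array(c['tvec']).ravel()
T=np.array(s['ee_rot']); print('cam in tool',(T.T@(o-np.array(s['position']))).round(4),'axes\n',(T.T@R.T).round(3),c['fx'],c['cx'],c['cy'])
plan([.50,-.12,.25],25); plan([.50,-.12,.25],-8.5)
E
```

```text
cam in tool [ 0.077   0.0012 -0.1792] axes
 [[-0.    -0.953 -0.302]
 [ 1.    -0.    -0.   ]
 [ 0.    -0.302  0.953]] 328.5183907834986 255.15186424565934 194.47845502252363
t 0.1 pos [ 0.2747 -0.5885  0.1921] yaw 25.03 units d [ 4.023 -3.293 -0.573] wz 0.0006
 residual tilt rotvec (tool, /45deg) [-0.0022  0.0001  0.0006]
t 0.1 pos [ 0.2747 -0.5885  0.1921] yaw 25.03 units d [ 4.023 -3.293 -0.573] wz 0.7451
 residual tilt rotvec (tool, /45deg) [-0.0021  0.0008  0.7451]
```

Call:
step_arm:
  deltas:
    - {"dx":0.3,"dy":-0.2,"dz":0.0}
    - {"dx":0.466,"dy":-0.3,"dz":0.03}
    - {"dx":0.466,"dy":-0.3,"dz":0.03}
    - {"dx":0.466,"dy":-0.3,"dz":0.03}
    - {"dx":0.466,"dy":-0.3,"dz":0.03}
    - {"dx":0.466,"dy":-0.3,"dz":0.03}
    - {"dx":0.466,"dy":-0.3,"dz":0.03}
    - {"dx":0.466,"dy":-0.3,"dz":0.03}
    - {"dx":0.466,"dy":-0.3,"dz":0.03}
    - {"dx":0.466,"dy":-0.3,"dz":0.03}
    - {"dx":0.166,"dy":-0.1,"dz":0.03}
    - {"dx":0}

```text
schema error: expected keys wx, wy, wz, dx, dy, dz, fingers
```

Run:
```python
from h import *
p,d,c=snap('wrist'); np.savez('w1.npz',p=p,d=d,**{k:np.array(v) for k,v in c.items()})
cv2.imwrite('pics/w1.png',cv2.resize(p[:,:,::-1],None,fx=1.5,fy=1.5,interpolation=cv2.INTER_CUBIC))
plan([.57,-.12,.16],25)
```

```text
t 0.15 pos [ 0.2747 -0.5886  0.1923] yaw 25.03 units d [ 4.658 -2.996  0.327] wz 0.0006
 residual tilt rotvec (tool, /45deg) [-0.0019  0.0001  0.0006]
```

View pics/w1.png

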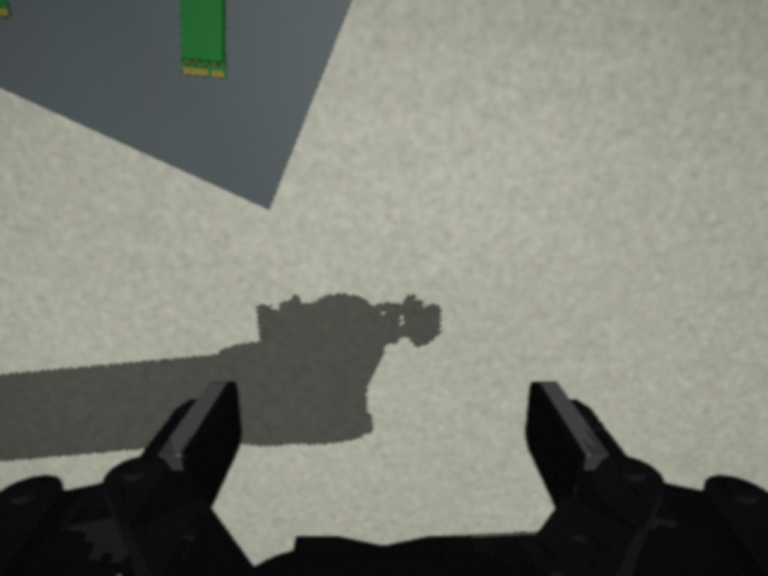

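The refused move never ran: all the keys are required. The picture still shows the start pose, with a green decoy at (203,40) and the fingers at the bottom.

Call:
step_arm:
  deltas:
    - {"dx":0.25,"dy":-0.17,"dz":0.02,"wx":0,"wy":0,"wz":0,"fingers":-1}
    - {"dx":0.45,"dy":-0.3,"dz":0.03,"wx":0,"wy":0,"wz":0,"fingers":-1}
    - {"dx":0.45,"dy":-0.3,"dz":0.03,"wx":0,"wy":0,"wz":0,"fingers":-1}
    - {"dx":0.45,"dy":-0.3,"dz":0.03,"wx":0,"wy":0,"wz":0,"fingers":-1}
    - {"dx":0.45,"dy":-0.3,"dz":0.03,"wx":0,"wy":0,"wz":0,"fingers":-1}
    - {"dx":0.45,"dy":-0.3,"dz":0.03,"wx":0,"wy":0,"wz":0,"fingers":-1}
    - {"dx":0.45,"dy":-0.3,"dz":0.03,"wx":0,"wy":0,"wz":0,"fingers":-1}
    - {"dx":0.45,"dy":-0.3,"dz":0.03,"wx":0,"wy":0,"wz":0,"fingers":-1}
    - {"dx":0.45,"dy":-0.3,"dz":0.03,"wx":0,"wy":0,"wz":0,"fingers":-1}
    - {"dx":0.45,"dy":-0.3,"dz":0.03,"wx":0,"wy":0,"wz":0,"fingers":-1}
    - {"dx":0.18,"dy":-0.1,"dz":0.03,"wx":0,"wy":0,"wz":0,"fingers":-1}
    - {"dx":0,"dy":0,"dz":0,"wx":0,"wy":0,"wz":0,"fingers":-1}

```text
t: 1.65
position: [0.5555, -0.1282, 0.1605]
ee_rot: [[0.904, 0.427, -0.001], [0.427, -0.904, 0.001], [-0.0, -0.001, -1.0]]
ft_force: [0.1, 0.3, -0.1]
grip_width: 1.0
grasp_force: 0.0
```

Run:
```python
from h import *
p,d,c=snap('wrist'); np.savez('w2.npz',p=p,d=d,**{k:np.array(v) for k,v in c.items()})
cv2.imwrite('pics/w2.png',cv2.resize(p[:,:,::-1],None,fx=1.5,fy=1.5,interpolation=cv2.INTER_CUBIC))
print(np.abs(robot.sense()['joint_velocities']).max())
plan([.535,.262,.16],13)
```

```text
1.7623913662511779
t 1.7 pos [ 0.5548 -0.1304  0.1607] yaw 25.09 units d [ 1.484 -3.638  0.006] wz 0.2687
 residual tilt rotvec (tool, /45deg) [-2.000e-04  1.500e-03  2.687e-01]
```

View pics/w2.png

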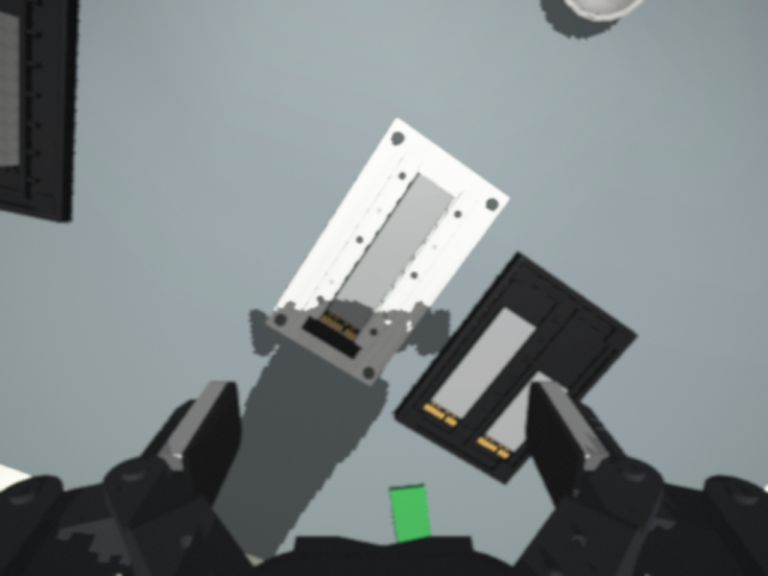

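The wrist view shows the jig with its pad from (435,185) to (340,325), the contacts at (340,325) and the stop bar at (330,337), partly in shadow. The waiting boards' contacts are at (440,415) and (493,447). I'll take a settled shot, then a second view further on.

Run:
```python
from h import *
p,d,c=snap('wrist'); p,d,c=snap('wrist');np.savez('w2.npz',p=p,d=d,**{k:np.array(v) for k,v in c.items()})
print(np.abs(robot.sense()['joint_velocities']).max())
```

```text
0.5462497926065777
```

Call:
step_arm:
  deltas:
    - {"dx":0.1,"dy":-0.4,"dz":0,"wx":0,"wy":0,"wz":0,"fingers":-1}
    - {"dx":0.1,"dy":-0.4,"dz":0,"wx":0,"wy":0,"wz":0,"fingers":-1}
    - {"dx":0,"dy":0,"dz":0,"wx":0,"wy":0,"wz":0,"fingers":-1}
    - {"dx":0,"dy":0,"dz":0,"wx":0,"wy":0,"wz":0,"fingers":-1}

```text
t: 2.3
position: [0.5393, -0.0516, 0.1613]
ee_rot: [[0.907, 0.421, 0.0], [0.421, -0.907, -0.001], [-0.0, 0.001, -1.0]]
ft_force: [0.4, -0.6, -0.0]
grip_width: 1.001
grasp_force: 0.0
```

Run:
```python
from h import *
p,d,c=snap('wrist');np.savez('w3.npz',p=p,d=d,**{k:np.array(v) for k,v in c.items()})
print(np.abs(robot.sense()['joint_velocities']).max())
a=np.load('w2.npz')['p']
# zoom both around the jig
def z(q,x,y): return cv2.resize(q[y:y+195,x:x+190,::-1],None,fx=2.05,fy=2.05,interpolation=cv2.INTER_CUBIC)
cv2.imwrite('pics/w23.png',np.hstack([z(a,165,70),z(p,235,60)]))
plan([.535,.262,.16],13)
```

```text
0.4531395458119955
t 2.35 pos [ 0.5394 -0.0519  0.1612] yaw 24.84 units d [ 1.278 -2.867  0.008] wz 0.2631
 residual tilt rotvec (tool, /45deg) [0.0015 0.0003 0.2631]
```

View pics/w23.png

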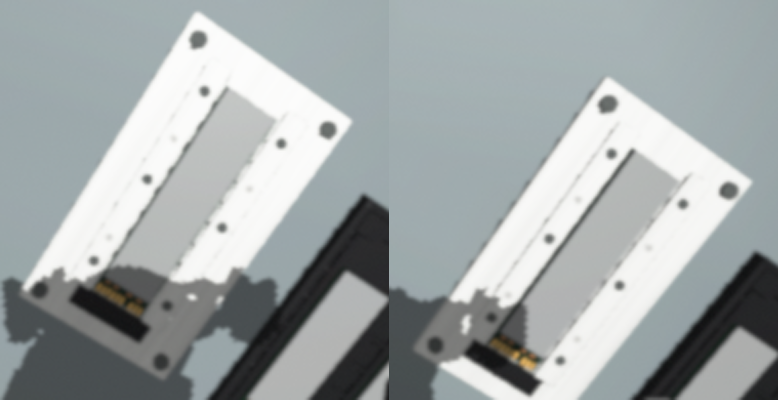

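```bash
cat >> h.py <<'E'
def load(n):
    f=np.load(n+'.npz'); return f['p'],f['d'],{k:f[k] for k in('fx','fy','cx','cy','rvec','tvec')}
def tri(c1,u1,c2,u2):
    (o1,d1),(o2,d2)=ray(c1,u1),ray(c2,u2)
    A=np.c_[d1[0],-d2[0]]; k=np.linalg.lstsq(A,o2-o1,rcond=None)[0]
    a,b=o1+k[0]*d1[0],o2+k[1]*d2[0]; return (a+b)/2,np.linalg.norm(a-b)
def comp(m,seed):
    n,l=cv2.connectedComponents(m.astype(np.uint8),connectivity=4); return l==l[seed[1],seed[0]]
def dims(k,c,z):
    w=(onz(c,k,z)[:,:2]*1000).astype(np.float32); r=cv2.minAreaRect(w); b=cv2.boxPoints(r)
    e=max((b[1]-b[0],b[2]-b[1]),key=np.linalg.norm); e=e*np.sign(e[0])
    return np.array(r[0]).round(1),sorted(np.round(r[1],1)),round(float(np.degrees(np.arctan2(e[1],e[0]))),2),b.round(1)
E
python3 - <<'E'
from h import *
for n,s,x0,y0 in(('w2',(265,150),165,70),('w3',(235+60,60+115),235,60)):
    p,d,c=load(n); g=p.astype(int).min(2); h=cv2.cvtColor(p,cv2.COLOR_RGB2HSV)
    print(n,p[s[1],s[0]],'row profile',g[s[1],s[0]-35:s[0]+36:2], 'h',np.median(cloud(c,d)[s[1]-3:s[1]+4,s[0]-3:s[0]+4,2]))
    m=comp((abs(g-g[s[1],s[0]])<22),s); k=max(cv2.findContours(m.astype(np.uint8),0,1)[0],key=cv2.contourArea)[:,0]
    print('pad lit',dims(k,c,.013),len(k))
    roi=np.zeros(m.shape,bool); roi[y0:y0+195,x0:x0+190]=1
    G=roi&(h[:,:,1]>90)&(h[:,:,0]>8)&(h[:,:,0]<35)&(h[:,:,2]>50); v,u=np.nonzero(G)
    # only gold nearest the jig
    st=comp(cv2.dilate(G.astype(np.uint8),np.ones((5,5)))>0,(u[np.argmin(u)],v[np.argmin(u)]))&G
    v,u=np.nonzero(st); print('gold',len(u),(onz(c,np.c_[[u.mean()],[v.mean()]],.0097)*1000).round(1),dims(np.c_[u,v],c,.0097)[:3])
E
```

```text
w2 [188 191 190] row profile [247 245 241 247 248 249 249 249 247 224 161 170 187 188 188 188 188 189
 189 188 188 189 189 189 188 189 187 190 205 238 247 248 249 249 249 247] h 0.011391131923926878
pad lit (array([ 562. , -134.8]), [np.float64(29.4), np.float64(102.3)], -8.22, array([[ 509.2, -142. ],
       [ 610.5, -156.7],
       [ 614.7, -127.5],
       [ 513.4, -112.9]], dtype=float32)) 218
gold 120 [[ 494.9 -122.4    9.7]] (array([ 495.3, -123.2]), [np.float64(7.2), np.float64(27.0)], 81.66)
w3 [245 245 243] row profile [159 159 159 159 159 159 159 159 159 159 159 157 158 219 243 246 245 244
 242 241 242 243 238 222 238 213 123 140 225 243 212 105 143 176 179 178] h 0.0061239656097042405
pad lit (array([ 550.4, -129.3]), [np.float64(89.0), np.float64(165.4)], -8.59, array([[ 462. , -161. ],
       [ 625.5, -185.7],
       [ 638.8,  -97.7],
       [ 475.3,  -73. ]], dtype=float32)) 698
gold 130 [[ 494.9 -123.1    9.7]] (array([ 494.6, -122.6]), [np.float64(8.5), np.float64(26.9)], 82.45)
```

```bash
cat >> h.py <<'E'
def quad(k):
    """subpixel-ish quadrilateral of a contour: minAreaRect, then cv2.fitLine per side and intersections"""
    b=cv2.boxPoints(cv2.minAreaRect(k.astype(np.float32))); L=[]
    for i in range(4):
        a,e=b[i],b[(i+1)%4]; t=(e-a); n=np.linalg.norm(t); t=t/n; s=(k-a)@t; q=abs((k-a)@[-t[1],t[0]])
        L.append(cv2.fitLine(k[(q<4)&(s>.12*n)&(s<.88*n)].astype(np.float32),cv2.DIST_HUBER,0,.01,.01).ravel())
    P=[]
    for i in range(4):
        a,b2=L[i-1],L[i]; x=np.linalg.solve(np.c_[a[:2],-b2[:2]],b2[2:]-a[2:]); P.append(a[2:]+x[0]*a[:2])
    return np.array(P)
E
python3 - <<'E'
from h import *
Q={}
for n,s in(('w2',(265,150)),('w3',(338,167))):
    p,d,c=load(n); g=p.astype(int).min(2); big=cv2.resize(g.astype(np.uint8),None,fx=4,fy=4,interpolation=cv2.INTER_LINEAR).astype(int)
    m=comp(abs(big-g[s[1],s[0]])<24,(s[0]*4+2,s[1]*4+2)); m=cv2.morphologyEx(m.astype(np.uint8),cv2.MORPH_OPEN,np.ones((13,13)))
    k=(max(cv2.findContours(m,0,1)[0],key=cv2.contourArea)[:,0]+.5)/4-.5
    q=quad(k); Q[n]=(c,q); w=onz(c,q,.013)*1000
    i=np.argsort(w[:,0])[2:]; i=i[np.argsort(w[i,1])]; far=w[i]; near=w[np.argsort(w[:,0])[:2]]; Q[n]=(c,q[i])
    near=near[np.argsort(near[:,1])]
    print(n,g[s[1],s[0]],'far',far.round(1)[:,:2].tolist(),'near',near.round(1)[:,:2].tolist())
    a=[np.degrees(np.arctan2(*(far-near)[j,1::-1])) for j in(0,1)]; print('angles',np.round(a,2))
    # screws
for j in(0,1): print('tri far corner',tri(Q['w2'][0],Q['w2'][1][j],Q['w3'][0],Q['w3'][1][j]))
print(Q['w2'][1],Q['w3'][1])
# jig screws: dark blobs on white
J={}
for n,x0,y0 in(('w2',165,70),('w3',235,60)):
    p,d,c=load(n); g=p.max(2); r=g[y0:y0+195,x0:x0+190]
    N,l,st,ce=cv2.connectedComponentsWithStats((r<165).astype(np.uint8)); L=[]
    for i in range(1,N):
        if 20<st[i,4]<100 and max(st[i,2:4])<13: L.append((ce[i]+[x0,y0]))
    for u in L: print(n,np.round(u,1),(onz(c,u,.012)*1000).round(1)[0,:2])
E
```

```text
w2 188 far [[610.4, -155.5], [614.8, -127.6]] near [[521.7, -142.6], [512.7, -113.0]]
angles [-8.26 -8.14]
w3 179 far [[739.4, -118.9], [640.6, 94.1]] near [[598.3, -211.9], [457.3, 13.3]]
angles [33.38 23.79]
tri far corner (array([ 0.63198776, -0.07834309,  0.26464425]), np.float64(0.07111913664034061))
tri far corner (array([ 0.61217629, -0.08145816,  0.50152643]), np.float64(0.037204025026263896))
[[299.82376 129.15646]
 [276.296   112.64455]] [[ 4.1843787e+02 -3.7500000e-01]
 [ 1.5175983e+02 -3.7500000e-01]]
w2 [261.2  89. ] [ 628.3 -105.1]
w2 [324.4 133. ] [ 617.2 -179.4]
w2 [352.8 259.7] [ 507.2 -275.4]
w3 [341.3 110.5] [ 628.1 -104.1]
w3 [400.2 152.6] [ 617.  -178.4]
```

Run:
```python
from h import *
Q=[];S=[]
for n,s in(('w2',(265,150)),('w3',(338,167))):
    p,d,c=load(n); g=p.astype(int).min(2); big=cv2.resize(g.astype(np.uint8),None,fx=4,fy=4,interpolation=cv2.INTER_LINEAR).astype(int)
    m=comp(abs(big-g[s[1],s[0]])<(24 if n=='w2' else 14),(s[0]*4+2,s[1]*4+2)); m=cv2.morphologyEx(m.astype(np.uint8),cv2.MORPH_OPEN,np.ones((13,13)))
    k=(max(cv2.findContours(m,0,1)[0],key=cv2.contourArea)[:,0]+.5)/4-.5
    q=quad(k); w=onz(c,q,.013)*1000
    o=np.argsort(w[:,0]); i=o[2:]; i=i[np.argsort(w[i,1])]; j=o[:2]; j=j[np.argsort(w[j,1])]
    print(n,'far',w[i].round(1)[:,:2].tolist(),'near',w[j].round(1)[:,:2].tolist(),'ang',[round(float(np.degrees(np.arctan2(*(w[i]-w[j])[a,1::-1]))),2) for a in(0,1)])
    Q.append((c,q[i],q[j]))
for j in(0,1): print('tri far',tri(Q[0][0],Q[0][1][j],Q[1][0],Q[1][1][j]))
for a,b in(((261.2,89),(341.3,110.5)),((324.4,133),(400.2,152.6))): print('tri screw',tri(Q[0][0],a,Q[1][0],b))
```

```text
w2 far [[610.4, -155.5], [614.8, -127.6]] near [[521.7, -142.6], [512.7, -113.0]] ang [-8.26, -8.14]
w3 far [[610.0, -154.2], [614.0, -127.7]] near [[500.1, -139.1], [507.7, -112.1]] ang [-7.8, -8.38]
tri far (array([ 0.61007472, -0.15640959,  0.00751121]), np.float64(7.388689843410559e-05))
tri far (array([ 0.61439323, -0.12766721,  0.01301894]), np.float64(0.0007825310485063171))
tri screw (array([ 0.62833549, -0.10513593,  0.00820263]), np.float64(5.689993005298362e-05))
tri screw (array([ 0.61714384, -0.18039037,  0.00784957]), np.float64(3.940608592207838e-05))
```

Call:
step_arm:
  deltas:
    - {"dx":0.12,"dy":-0.3,"dz":0,"wx":0,"wy":0,"wz":0,"fingers":-1}
    - {"dx":0.23,"dy":-0.5,"dz":0,"wx":0,"wy":0,"wz":0,"fingers":-1}
    - {"dx":0.23,"dy":-0.5,"dz":0,"wx":0,"wy":0,"wz":0,"fingers":-1}
    - {"dx":0.23,"dy":-0.5,"dz":0,"wx":0,"wy":0,"wz":0,"fingers":-1}
    - {"dx":0.23,"dy":-0.5,"dz":0,"wx":0,"wy":0,"wz":0,"fingers":-1}
    - {"dx":0.13,"dy":-0.27,"dz":0,"wx":0,"wy":0,"wz":0.13,"fingers":-1}
    - {"dx":0,"dy":0,"dz":0,"wx":0,"wy":0,"wz":0.13,"fingers":-1}
    - {"dx":0,"dy":0,"dz":0,"wx":0,"wy":0,"wz":0,"fingers":-1}
    - {"dx":0,"dy":0,"dz":0,"wx":0,"wy":0,"wz":0,"fingers":-1}

```text
t: 3.48
position: [0.5376, 0.2313, 0.1609]
ee_rot: [[0.973, 0.23, -0.0], [0.23, -0.973, -0.001], [-0.0, 0.001, -1.0]]
ft_force: [-0.3, -0.0, 0.1]
grip_width: 1.004
grasp_force: 0.0
```

Run:
```python
from h import *
p,d,c=snap('wrist');np.savez('w4.npz',p=p,d=d,**{k:np.array(v) for k,v in c.items()})
print(np.abs(robot.sense()['joint_velocities']).max())
cv2.imwrite('pics/w4.png',cv2.resize(p[:,:,::-1],None,fx=1.5,fy=1.5,interpolation=cv2.INTER_CUBIC))
plan([.519,.262,.10],13)
```

```text
0.3883850381039126
t 3.52 pos [0.5374 0.2315 0.1609] yaw 13.26 units d [-0.109 -0.34   0.609] wz 0.0059
 residual tilt rotvec (tool, /45deg) [0.0006 0.0002 0.0059]
```

View pics/w4.png

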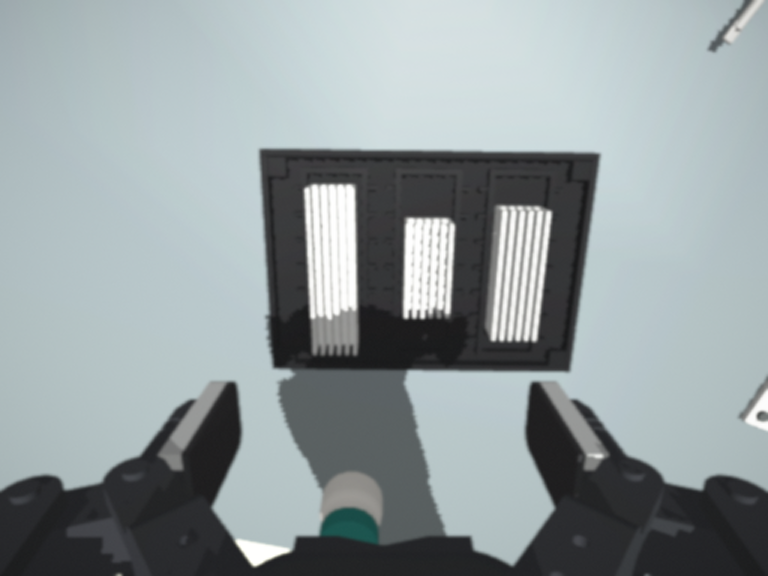

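The wrist view shows the tray: the long heatsink's top runs from (330,185) to (335,355), the short one is at (428,268) and the middle one at (520,272). Candidates for the target are those three. The jig board has the longest of the three pads, so I choose the 114 mm heatsink at (332,270).

Call:
step_arm:
  deltas:
    - {"dx":-0.03,"dy":-0.1,"dz":0.1,"wx":0,"wy":0,"wz":0,"fingers":-1}
    - {"dx":-0.05,"dy":-0.17,"dz":0.3,"wx":0,"wy":0,"wz":0,"fingers":-1}
    - {"dx":-0.03,"dy":-0.07,"dz":0.2,"wx":0,"wy":0,"wz":0.006,"fingers":-1}
    - {"dx":0,"dy":0,"dz":0,"wx":0,"wy":0,"wz":0,"fingers":-1}
    - {"dx":0,"dy":0,"dz":0,"wx":0,"wy":0,"wz":0,"fingers":-1}

```text
t: 4.15
position: [0.5191, 0.2632, 0.1017]
ee_rot: [[0.974, 0.225, 0.001], [0.225, -0.974, 0.0], [0.001, 0.0, -1.0]]
ft_force: [0.3, -0.1, 1.2]
grip_width: 1.002
grasp_force: 0.0
```

Run:
```python
from h import *
p,d,c=snap('wrist');np.savez('w5.npz',p=p,d=d,**{k:np.array(v) for k,v in c.items()})
print(np.abs(robot.sense()['joint_velocities']).max())
a=np.load('w4.npz')['p']
z=lambda q,x,y,w,h:cv2.resize(q[y:y+h,x:x+w,::-1],(390,int(390*h/w)),interpolation=cv2.INTER_CUBIC)
cv2.imwrite('pics/w45.png',np.hstack([z(a,170,95,160,160),z(p,150,60,210,210)]))
plan([.519,.262,.10],13)
# pad profile along the axis in w2,w3 (distance from far edge)
ax=np.array([np.cos(np.radians(-8.35)),np.sin(np.radians(-8.35))]); f=np.array([612.3,-141.3])
pr=np.array([-ax[1],ax[0]])
for n in('w2','w3'):
    p,d,c=load(n); R=cv2.Rodrigues(c['rvec'])[0]; K=np.array([[c['fx'],0,c['cx']],[0,c['fy'],c['cy']],[0,0,1]],float)
    for off in(-8,0,8):
        s=np.arange(100,132,1.); X=np.c_[f-s[:,None]*ax+off*pr,np.full(len(s),13)]/1000
        u=cv2.projectPoints(X,c['rvec'],c['tvec'],K,None)[0].reshape(-1,1,2).astype(np.float32)
        v=cv2.remap(p,u,None,cv2.INTER_LINEAR)[:,0].astype(int); print(n,off,'R',v[:,0].tolist(),'R-B',(v[:,0]-v[:,2]).tolist())
```

```text
0.3478623883148839
t 4.2 pos [0.5194 0.2633 0.102 ] yaw 13.01 units d [-0.007  0.011  0.02 ] wz 0.0002
 residual tilt rotvec (tool, /45deg) [ 0.0001 -0.0022  0.0002]
w2 -8 R [86, 86, 86, 86, 85, 86, 86, 86, 86, 86, 85, 80, 74, 70, 66, 62, 61, 78, 93, 101, 103, 93, 71, 43, 28, 22, 21, 21, 20, 19, 20, 20] R-B [-2, -1, -1, -2, -2, -1, -2, -2, -1, -1, -1, 0, 6, 18, 26, 29, 29, 39, 49, 50, 44, 31, 17, 5, 2, 0, -1, -1, -1, -2, -2, -2]
w2 0 R [87, 86, 86, 86, 86, 86, 86, 86, 86, 86, 85, 80, 71, 59, 53, 49, 58, 79, 93, 100, 98, 85, 61, 39, 25, 22, 21, 21, 21, 21, 20, 20] R-B [-2, -1, -2, -1, -1, -2, -1, -2, -2, -1, -1, -1, 2, 9, 17, 19, 27, 41, 49, 52, 45, 30, 14, 4, 0, 0, -1, -1, -1, 0, -1, -1]
w2 8 R [161, 144, 121, 103, 90, 86, 86, 86, 86, 86, 85, 80, 71, 57, 53, 51, 60, 84, 98, 100, 94, 78, 57, 38, 24, 22, 21, 22, 22, 21, 21, 22] R-B [-1, -1, -1, -1, -2, -2, -1, -2, -2, -1, -1, 0, 3, 9, 18, 21, 28, 44, 52, 51, 43, 26, 12, 4, -1, -1, -1, 0, 0, -1, -2, -1]
w3 -8 R [176, 176, 176, 176, 176, 176, 176, 176, 176, 175, 174, 167, 150, 129, 115, 107, 100, 139, 183, 210, 210, 200, 169, 118, 70, 44, 38, 37, 38, 38, 37, 38] R-B [-3, -3, -2, -2, -2, -1, -1, -1, -1, -2, -1, 0, 3, 19, 38, 48, 47, 73, 100, 115, 102, 76, 44, 19, 5, -1, -2, -2, -2, 0, -1, -1]
w3 0 R [176, 176, 176, 176, 176, 176, 175, 173, 170, 161, 146, 130, 112, 96, 94, 90, 100, 129, 154, 170, 163, 158, 135, 103, 62, 43, 37, 38, 37, 37, 37, 38] R-B [-2, -3, -3, -3, -3, -2, -2, -2, -2, -2, -1, -1, 3, 16, 37, 43, 50, 68, 84, 90, 74, 48, 21, 7, 1, -1, -2, -2, -2, -2, -2, -1]
w3 8 R [121, 112, 100, 91, 85, 85, 84, 84, 84, 84, 83, 79, 71, 65, 61, 55, 56, 70, 89, 97, 102, 99, 83, 59, 35, 22, 20, 20, 21, 22, 21, 22] R-B [-1, -2, -2, -2, -1, -1, -1, -1, -2, -1, -1, -1, 3, 13, 23, 24, 25, 35, 47, 50, 46, 34, 19, 9, 3, -1, -2, -1, -1, 0, -1, -2]
```

View pics/w45.png

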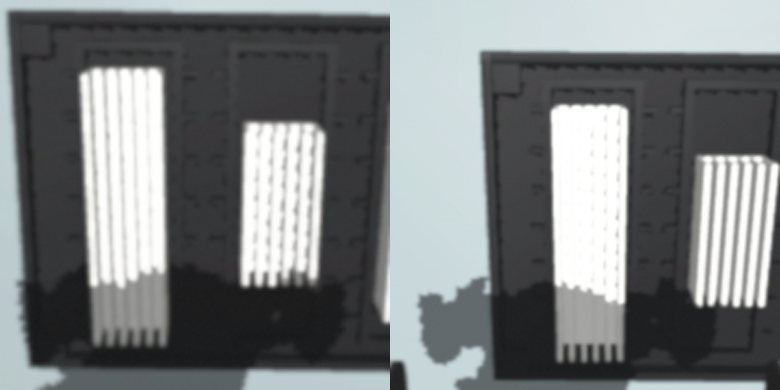

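Run:
```python
from h import *
Q=[]
for n,s in(('w4',(221,170)),('w5',(150+int(200/390*210),60+int(200/390*210)))):
    p,d,c=load(n); g=p.astype(int).min(2)
    big=cv2.resize(g.astype(np.uint8),None,fx=4,fy=4,interpolation=cv2.INTER_LINEAR).astype(int)
    m=cv2.morphologyEx((big>95).astype(np.uint8),cv2.MORPH_CLOSE,np.ones((21,21)))>0
    m=comp(m,(s[0]*4+2,s[1]*4+2))
    k=(max(cv2.findContours(m.astype(np.uint8),0,1)[0],key=cv2.contourArea)[:,0]+.5)/4-.5
    q=quad(k); w=onz(c,q,.028)*1000
    o=np.lexsort((w[:,0],)); i=o[2:]; i=i[np.argsort(w[i,1])]; j=o[:2]; j=j[np.argsort(w[j,1])]
    print(n,g[s[1],s[0]],'far',w[i].round(1)[:,:2].tolist(),'near',w[j].round(1)[:,:2].tolist(),'ctr',w.mean(0).round(1),'len',np.linalg.norm(w[i].mean(0)-w[j].mean(0)).round(1),'wid',np.linalg.norm(w[i[0]]-w[i[1]]).round(1),'ang',[round(float(np.degrees(np.arctan2(*(w[i]-w[j])[a,1::-1]))),2) for a in(0,1)])
    Q.append((c,q[i],q[j]))
    C=cloud(c,d); zz=C[m[2::4,2::4]][:,2]; print('depth z pct',np.percentile(zz,[10,50,90]).round(4))
for e in(1,2):
    for j in(0,1): P,r=tri(Q[0][0],Q[0][e][j],Q[1][0],Q[1][e][j]); print('tri',(P*1000).round(1),round(r*1000,2))
plan([.519,.262,.014],13)
```

```text
w4 244 far [[582.3, 257.5], [574.6, 290.3]] near [[469.3, 231.7], [461.9, 263.3]] ctr [522.  260.7  28. ] len 115.9 wid 33.7 ang [12.84, 13.47]
depth z pct [0.0077 0.0183 0.0267]
w5 255 far [[581.5, 258.3], [574.1, 290.3]] near [[469.0, 232.1], [461.6, 262.8]] ctr [521.6 260.9  28. ] len 115.6 wid 32.9 ang [13.09, 13.76]
depth z pct [0.0072 0.0092 0.0267]
tri [581.3 257.6  19.6] 0.44
tri [574.1 290.5  25.5] 0.42
tri [467.9 231.6  25.4] 0.3
tri [463.9 263.1  32.3] 0.05
t 4.2 pos [0.5194 0.2633 0.102 ] yaw 13.01 units d [-0.008  0.011  0.88 ] wz 0.0002
 residual tilt rotvec (tool, /45deg) [ 0.0001 -0.0022  0.0002]
```

Call:
step_arm:
  deltas:
    - {"dx":0.018,"dy":0.03,"dz":0.1,"wx":0,"wy":0,"wz":-0.006,"fingers":0}
    - {"dx":0,"dy":0,"dz":0.2,"wx":0,"wy":0,"wz":0,"fingers":0}
    - {"dx":0,"dy":0,"dz":0.15,"wx":0,"wy":0,"wz":0,"fingers":0}
    - {"dx":0,"dy":0,"dz":0,"wx":0,"wy":0,"wz":0,"fingers":0}
    - {"dx":0,"dy":0,"dz":0,"wx":0,"wy":0,"wz":0,"fingers":0}
  grip_force: 35

```text
t: 4.82
position: [0.5207, 0.2612, 0.0561]
ee_rot: [[0.973, 0.231, -0.0], [0.231, -0.973, 0.0], [-0.0, -0.0, -1.0]]
ft_force: [-0.2, 0.5, -1.0]
grip_width: 0.501
grasp_force: 0.0
```

Run:
```python
from h import *
plan([.5218,.2608,.0135],13.3); print(robot.sense()['grip_width'])
```

```text
t 4.83 pos [0.5207 0.2612 0.0561] yaw 13.34 units d [0.009 0.007 0.426] wz 0.0009
 residual tilt rotvec (tool, /45deg) [-0.0003  0.      0.0009]
0.5013742159055776
```

Call:
step_arm:
  deltas:
    - {"dx":0.009,"dy":0.007,"dz":0.1,"wx":0,"wy":0,"wz":0,"fingers":0}
    - {"dx":0,"dy":0,"dz":0.15,"wx":0,"wy":0,"wz":0,"fingers":0}
    - {"dx":0,"dy":0,"dz":0.1,"wx":0,"wy":0,"wz":0,"fingers":0}
    - {"dx":0,"dy":0,"dz":0.07,"wx":0,"wy":0,"wz":0,"fingers":0}
    - {"dx":0,"dy":0,"dz":0,"wx":0,"wy":0,"wz":0,"fingers":0}
    - {"dx":0,"dy":0,"dz":0,"wx":0,"wy":0,"wz":0,"fingers":0.2}
    - {"dx":0,"dy":0,"dz":0,"wx":0,"wy":0,"wz":0,"fingers":0.3}
    - {"dx":0,"dy":0,"dz":0,"wx":0,"wy":0,"wz":0,"fingers":0.5}
    - {"dx":0,"dy":0,"dz":0,"wx":0,"wy":0,"wz":0,"fingers":1}
    - {"dx":0,"dy":0,"dz":0,"wx":0,"wy":0,"wz":0,"fingers":1}
    - {"dx":0,"dy":0,"dz":0,"wx":0,"wy":0,"wz":0,"fingers":1}
  grip_force: 35

```text
t: 6.2
position: [0.5218, 0.2605, 0.0141]
ee_rot: [[0.973, 0.23, 0.0], [0.23, -0.973, -0.0], [-0.0, 0.0, -1.0]]
ft_force: [-0.1, -0.4, -0.2]
grip_width: 0.002
grasp_force: 0.0
```

Width 0.002, so the fingers closed on nothing. I'll look before doing anything else.

Run:
```python
from h import *
p,d,c=snap('wrist');np.savez('w6.npz',p=p,d=d,**{k:np.array(v) for k,v in c.items()})
q,dt,ct=snap('top');np.savez('t6.npz',p=q,d=dt,**{k:np.array(v) for k,v in ct.items()})
cv2.imwrite('pics/w6.png',np.hstack([cv2.resize(p[60:360,60:460,::-1],(400,300)),cv2.resize(q[150:270,100:260,::-1],(400,300),interpolation=cv2.INTER_CUBIC)]))
s=robot.sense(); print(s['grip_width'],s['grasp_force'],s['ft_force'])
```

```text
0.0020969559898150972 0.0 [ 0.36014378  0.25209504 -0.06599462]
```

View pics/w6.png

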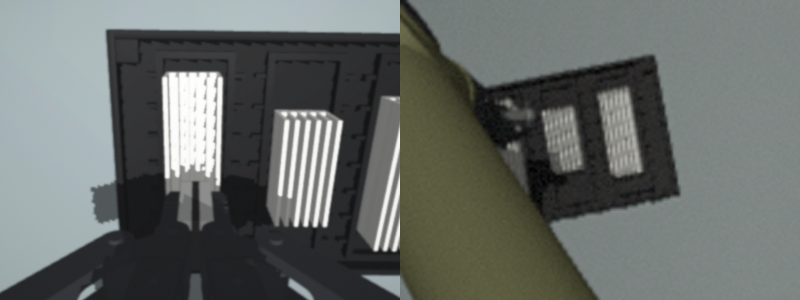

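The wrist view (left half) shows the shut fingers with their tip at about (195,185), over or at the heatsink's fins. The heatsink still sits in its pocket at (192,130). I'll check heights with depth.

Run:
```python
from h import *
p,d,c=load('w6'); C=cloud(c,d)
def at(u,v):  # pixel in left half -> camera pixel
    x,y=60+u,60+v; return d[y,x].round(3),(np.median(C[y-2:y+3,x-2:x+3],(0,1))*1000).round(1),p[y,x]
for n,(u,v) in dict(hs_far=(190,90),hs_mid=(185,130),hs_near=(180,170),shadowed=(180,190),tip=(186,200),tipc=(195,190),tip2=(207,200),knuck=(195,230),hs64=(310,160),trayL=(140,120),bench=(50,60),tip3=(195,215),bench2=(60,160)).items(): print(n,at(u,v))
s=robot.sense(); K=np.array([[c['fx'],0,c['cx']],[0,c['fy'],c['cy']],[0,0,1]],float)
for b in(0,.0187):
    u=cv2.projectPoints(np.array([np.array(s['position'])-b*np.array(s['ee_rot'])[:,2]]),c['rvec'],c['tvec'],K,None)[0].ravel(); print('tcp px in left half',u-60)
T=np.array(s['position']); print(T)
z=np.where(d>0,C[:,:,2],np.nan)
print('profile col 195:',[(v,round(float(z[60+v,255])*1000)) for v in range(80,300,8)])
print('profile col 178:',[(v,round(float(z[60+v,238])*1000)) for v in range(80,300,8)])
```

```text
hs_far (np.float32(0.186), array([566.5, 272.7,   8.8]), array([252, 252, 251], dtype=uint8))
hs_mid (np.float32(0.193), array([542.3, 270.3,   9.1]), array([247, 248, 246], dtype=uint8))
hs_near (np.float32(0.191), array([519.6, 267.8,  17.1]), array([151, 151, 150], dtype=uint8))
shadowed (np.float32(0.193), array([527.2, 267.4,  57.8]), array([125, 126, 125], dtype=uint8))
tip (np.float32(0.134), array([531.8, 265.4,  73.3]), array([109, 110, 109], dtype=uint8))
tipc (np.float32(0.144), array([532.5, 261.8,  64.1]), array([36, 35, 36], dtype=uint8))
tip2 (np.float32(0.136), array([533.7, 257.1,  72.7]), array([140, 142, 140], dtype=uint8))
knuck (np.float32(0.121), array([528.8, 261. ,  88.2]), array([37, 36, 37], dtype=uint8))
hs64 (np.float32(0.182), array([545.1, 199.2,  23.8]), array([128, 128, 127], dtype=uint8))
trayL (np.float32(0.198), array([539.5, 297.5,   2.5]), array([52, 53, 53], dtype=uint8))
bench (np.float32(0.19), array([562.1, 355. ,  -0.9]), array([171, 185, 188], dtype=uint8))
tip3 (np.float32(0.124), array([532.7, 261.8,  84.4]), array([29, 28, 29], dtype=uint
[... 167 characters left out ...]
192.79037099 181.43862741]
[0.52172816 0.26052458 0.01405576]
profile col 195: [(80, 8), (88, 9), (96, 8), (104, 9), (112, 9), (120, 8), (128, 8), (136, 9), (144, 9), (152, 8), (160, 8), (168, 8), (176, 8), (184, 59), (192, 65), (200, 73), (208, 80), (216, 85), (224, 88), (232, 87), (240, 88), (248, 88), (256, 87), (264, 88), (272, 12), (280, 0), (288, -2), (296, 0)]
profile col 178: [(80, 24), (88, 26), (96, 26), (104, 27), (112, 26), (120, 27), (128, 26), (136, 26), (144, 26), (152, 26), (160, 27), (168, 26), (176, 26), (184, 26), (192, 58), (200, 65), (208, 73), (216, 85), (224, 95), (232, 97), (240, 101), (248, 105), (256, 109), (264, 120), (272, 122), (280, 124), (288, 124), (296, 121)]
```

Run:
```python
from h import *
s=robot.sense(); T=np.array(s['ee_rot']); pos=np.array(s['position'])
for n in('w5','w6'):
    p,d,c=load(n); R=cv2.Rodrigues(c['rvec'])[0]
    # tool-frame from camera using constant mount
    M=np.array([[0,-.953,-.302],[1,0,0],[0,-.302,.953]]); o=np.array([.077,.0012,-.1792])
    v,u=np.mgrid[:384,:512]; X=np.stack([(u-c['cx'])/c['fx']*d,(v-c['cy'])/c['fy']*d,d],-1)@M.T+o
    F=(d>0)&(d<.165)&(v<330); P=X[F]
    for nm,sel in(('left',P[:,1]<0),('right',P[:,1]>=0)):
        q=P[sel]; i=q[:,2]>np.percentile(q[:,2],97)
        print(n,nm,len(q),'max z',q[:,2].max().round(4),'tips x',q[i,0].min().round(4),q[i,0].max().round(4),'y',q[i,1].min().round(4),q[i,1].max().round(4))
p,d,c=snap('scene'); C=cloud(c,d); K=np.array([[c['fx'],0,c['cx']],[0,c['fy'],c['cy']],[0,0,1]],float)
for dz in(0,.0187,.04,.06):
    u=cv2.projectPoints((pos-dz*T[:,2])[None],c['rvec'],c['tvec'],K,None)[0].ravel(); print(dz,u.round(1))
u=cv2.projectPoints(pos[None],c['rvec'],c['tvec'],K,None)[0].ravel().astype(int)
cv2.imwrite('pics/s6.png',cv2.resize(p[u[1]-50:u[1]+30,u[0]-50:u[0]+50,::-1],None,fx=6,fy=6,interpolation=cv2.INTER_CUBIC)); print(u)
```

```text
w5 left 4859 max z -0.0483 tips x -0.0107 0.0107 y -0.048 -0.0409
w5 right 4856 max z -0.0492 tips x -0.0104 0.0108 y 0.0436 0.0509
w6 left 5728 max z -0.0138 tips x 0.0061 0.0538 y -0.0119 -0.0002
w6 right 6350 max z -0.0134 tips x 0.0062 0.0542 y 0.0002 0.0147
0 [361.6 181.1]
0.0187 [362.9 176.9]
0.04 [364.4 172.1]
0.06 [365.8 167.5]
[361 181]
```

View pics/s6.png

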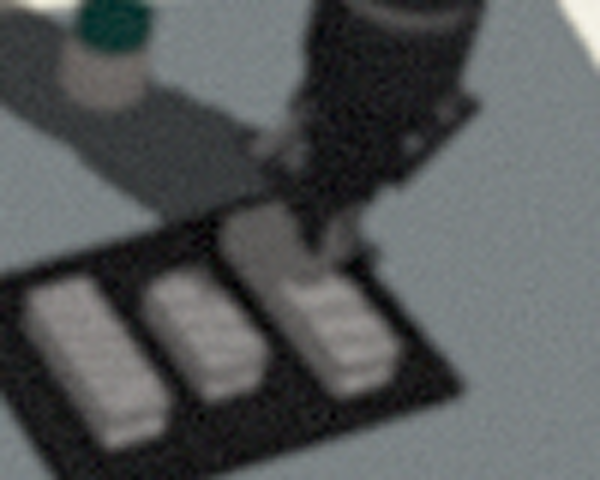

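The scene view shows the fingertips at about (320,250) in the crop, well above the fins, while the reported TCP projects to (303,300). So the real fingertips end about 36 mm short of the reported TCP (tool z ≈ -48 mm when open, against the -13 expected). The heatsink is undisturbed. I'll open to mid width and measure the tips again.

Call:
step_arm:
  deltas:
    - {"dx":0,"dy":0,"dz":0,"wx":0,"wy":0,"wz":0,"fingers":0}
    - {"dx":0,"dy":0,"dz":0,"wx":0,"wy":0,"wz":0,"fingers":0}
    - {"dx":0,"dy":0,"dz":0,"wx":0,"wy":0,"wz":0,"fingers":0}
    - {"dx":0,"dy":0,"dz":0,"wx":0,"wy":0,"wz":0,"fingers":0}
  grip_force: 35

```text
t: 6.85
position: [0.5218, 0.2605, 0.0141]
ee_rot: [[0.973, 0.23, 0.0], [0.23, -0.973, -0.0], [0.0, 0.0, -1.0]]
ft_force: [-0.3, 0.3, 0.5]
grip_width: 0.499
grasp_force: 0.0
```

Run:
```python
from h import *
p,d,c=snap('wrist');np.savez('w7.npz',p=p,d=d,**{k:np.array(v) for k,v in c.items()})
M=np.array([[0,-.953,-.302],[1,0,0],[0,-.302,.953]]); o=np.array([.077,.0012,-.1792])
for n in('w6','w7'):
    p,d,c=load(n)
    v,u=np.mgrid[:384,:512]; X=np.stack([(u-c['cx'])/c['fx']*d,(v-c['cy'])/c['fy']*d,d],-1)@M.T+o
    F=(d>0)&(abs(X[:,:,0])<.014)&(abs(X[:,:,1])<.045)&(X[:,:,2]<-.02); P=X[F]
    for nm,sel in(('L',P[:,1]<0),('R',P[:,1]>=0)):
        q=P[sel]; i=q[:,2]>np.percentile(q[:,2],90)
        print(n,nm,len(q),'z pct',np.percentile(q[:,2],[80,90,97,100]).round(4),'y',np.percentile(q[i,1],[2,98]).round(4),'x',np.percentile(q[i,0],[2,98]).round(4))
print(robot.sense()['grip_width']); plan([.5218,.2608,-.0215],13.3)
```

```text
w6 L 11503 z pct [-0.0865 -0.0788 -0.0543 -0.0405] y [-0.0122 -0.0001] x [0.006  0.0119]
w6 R 11792 z pct [-0.0837 -0.0726 -0.0523 -0.0402] y [0.0003 0.0146] x [0.0061 0.0113]
w7 L 8161 z pct [-0.0737 -0.0598 -0.0484 -0.0383] y [-0.033  -0.0199] x [-0.0101  0.0111]
w7 R 7204 z pct [-0.07   -0.0581 -0.0474 -0.0377] y [0.0226 0.0357] x [-0.01    0.0111]
0.5007166461952857
t 6.9 pos [0.5218 0.2605 0.0141] yaw 13.32 units d [ 0.001 -0.003  0.356] wz 0.0006
 residual tilt rotvec (tool, /45deg) [0.0001 0.     0.0006]
```

Call:
step_arm:
  deltas:
    - {"dx":0,"dy":0,"dz":0.1,"wx":0,"wy":0,"wz":0,"fingers":0}
    - {"dx":0,"dy":0,"dz":0.1,"wx":0,"wy":0,"wz":0,"fingers":0}
    - {"dx":0,"dy":0,"dz":0.08,"wx":0,"wy":0,"wz":0,"fingers":0}
    - {"dx":0,"dy":0,"dz":0.06,"wx":0,"wy":0,"wz":0,"fingers":0}
    - {"dx":0,"dy":0,"dz":0,"wx":0,"wy":0,"wz":0,"fingers":0}
  grip_force: 35

```text
t: 7.52
position: [0.5213, 0.2603, -0.0206]
ee_rot: [[0.973, 0.231, -0.001], [0.231, -0.973, -0.0], [-0.001, 0.0, -1.0]]
ft_force: [-0.4, -0.3, -0.0]
grip_width: 0.501
grasp_force: 0.0
```

Call:
step_arm:
  deltas:
    - {"dx":0,"dy":0,"dz":0.03,"wx":0,"wy":0,"wz":0,"fingers":0}
    - {"dx":0,"dy":0,"dz":0,"wx":0,"wy":0,"wz":0,"fingers":0}
    - {"dx":0,"dy":0,"dz":0,"wx":0,"wy":0,"wz":0,"fingers":0.15}
    - {"dx":0,"dy":0,"dz":0,"wx":0,"wy":0,"wz":0,"fingers":0.25}
    - {"dx":0,"dy":0,"dz":0,"wx":0,"wy":0,"wz":0,"fingers":0.4}
    - {"dx":0,"dy":0,"dz":0,"wx":0,"wy":0,"wz":0,"fingers":1}
    - {"dx":0,"dy":0,"dz":0,"wx":0,"wy":0,"wz":0,"fingers":1}
  grip_force: 35

```text
t: 8.4
position: [0.5221, 0.2608, -0.0225]
ee_rot: [[0.973, 0.231, 0.001], [0.231, -0.973, 0.0], [0.001, -0.0, -1.0]]
ft_force: [0.4, 0.4, 3.6]
grip_width: 0.338
grasp_force: 35.3
```

Call:
step_arm:
  deltas:
    - {"dx":0,"dy":0,"dz":-0.05,"wx":0,"wy":0,"wz":0,"fingers":1}
    - {"dx":0,"dy":0,"dz":-0.15,"wx":0,"wy":0,"wz":0,"fingers":1}
    - {"dx":0,"dy":0,"dz":-0.25,"wx":0,"wy":0,"wz":0,"fingers":1}
    - {"dx":0,"dy":0,"dz":-0.25,"wx":0,"wy":0,"wz":0,"fingers":1}
    - {"dx":0,"dy":0,"dz":-0.1,"wx":0,"wy":0,"wz":0,"fingers":1}
    - {"dx":0,"dy":0,"dz":0,"wx":0,"wy":0,"wz":0,"fingers":1}
    - {"dx":0,"dy":0,"dz":0,"wx":0,"wy":0,"wz":0,"fingers":1}
  grip_force: 35

```text
t: 9.28
position: [0.521, 0.26, 0.0561]
ee_rot: [[0.973, 0.23, -0.002], [0.23, -0.973, -0.001], [-0.002, 0.0, -1.0]]
ft_force: [-0.7, 1.2, -1.3]
grip_width: 0.337
grasp_force: 34.8
```

Run:
```python
from h import *
p,d,c=snap('wrist');np.savez('w8.npz',p=p,d=d,**{k:np.array(v) for k,v in c.items()})
cv2.imwrite('pics/w8.png',p[40:360,80:440,::-1])
M=np.array([[0,-.953,-.302],[1,0,0],[0,-.302,.953]]); o=np.array([.077,.0012,-.1792])
v,u=np.mgrid[:384,:512]; X=np.stack([(u-c['cx'])/c['fx']*d,(v-c['cy'])/c['fy']*d,d],-1)@M.T+o
F=(d>0)&(abs(X[:,:,1])<.02)&(X[:,:,0]>.014)&(X[:,:,2]<0.02)&(X[:,:,2]>-.06)
P=X[F]; print('front part of sink (tool frame): x',np.percentile(P[:,0],[1,99]).round(4),'y',np.percentile(P[:,1],[1,99]).round(4),'z pct',np.percentile(P[:,2],[5,25,50]).round(4))
for a in np.arange(.015,.07,.008):
    q=P[(abs(P[:,0]-a)<.004)]; q=q[q[:,2]<np.percentile(q[:,2],40)] if len(q) else q; print(round(a,3),len(q),q.mean(0).round(4) if len(q) else '', (q[:,1].min().round(4),q[:,1].max().round(4)) if len(q) else '')
plan([.5562,-.133,.06],-8.35)
```

```text
front part of sink (tool frame): x [0.0145 0.0544] y [-0.0133  0.0161] z pct [-0.0496 -0.0487 -0.0408]
0.015 281 [ 0.0166  0.0013 -0.049 ] (np.float64(-0.0136), np.float64(0.0164))
0.023 463 [ 0.023   0.0011 -0.049 ] (np.float64(-0.0135), np.float64(0.0163))
0.031 488 [ 0.0311  0.0015 -0.049 ] (np.float64(-0.0136), np.float64(0.0164))
0.039 514 [ 0.039   0.0014 -0.049 ] (np.float64(-0.0134), np.float64(0.0164))
0.047 537 [ 0.047   0.0013 -0.0489] (np.float64(-0.0136), np.float64(0.0163))
0.055 364 [ 0.053   0.0019 -0.048 ] (np.float64(-0.0134), np.float64(0.0165))
0.063 0  
t 9.32 pos [0.521  0.26   0.0559] yaw 13.33 units d [-0.563  3.905 -0.038] wz 0.4817
 residual tilt rotvec (tool, /45deg) [0.001  0.0024 0.4817]
```

View pics/w8.png

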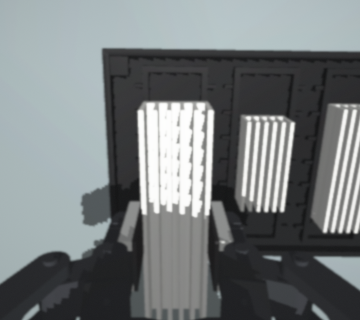

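The heatsink is held level, with its far end at (175,103) and near end at (175,315) in the crop. The other two are still in their pockets. I'll move beside the jig, turned to its angle, for a shadow-free look.

Call:
step_arm:
  deltas:
    - {"dx":-0.02,"dy":0.2,"dz":-0.05,"wx":0,"wy":0,"wz":0,"fingers":1}
    - {"dx":-0.04,"dy":0.4,"dz":-0.05,"wx":0,"wy":0,"wz":0,"fingers":1}
    - {"dx":-0.04,"dy":0.4,"dz":-0.05,"wx":0,"wy":0,"wz":0,"fingers":1}
    - {"dx":-0.04,"dy":0.4,"dz":-0.05,"wx":0,"wy":0,"wz":0,"fingers":1}
    - {"dx":-0.04,"dy":0.4,"dz":-0.05,"wx":0,"wy":0,"wz":0,"fingers":1}
    - {"dx":-0.04,"dy":0.4,"dz":-0.05,"wx":0,"wy":0,"wz":0.08,"fingers":1}
    - {"dx":-0.04,"dy":0.4,"dz":-0.05,"wx":0,"wy":0,"wz":0.1,"fingers":1}
    - {"dx":-0.04,"dy":0.4,"dz":-0.05,"wx":0,"wy":0,"wz":0.1,"fingers":1}
    - {"dx":0,"dy":0.2,"dz":0,"wx":0,"wy":0,"wz":0.1,"fingers":1}
    - {"dx":0,"dy":0,"dz":0,"wx":0,"wy":0,"wz":0.1,"fingers":1}
    - {"dx":0,"dy":0,"dz":0,"wx":0,"wy":0,"wz":0,"fingers":1}
    - {"dx":0,"dy":0,"dz":0,"wx":0,"wy":0,"wz":0,"fingers":1}
  grip_force: 35

```text
t: 10.82
position: [0.5534, -0.0584, 0.0966]
ee_rot: [[0.99, -0.142, -0.001], [-0.142, -0.99, 0.0], [-0.001, -0.0, -1.0]]
ft_force: [-0.4, -0.1, -0.0]
grip_width: 0.342
grasp_force: 34.9
```

Run:
```python
from h import *
p,d,c=snap('wrist');np.savez('w9.npz',p=p,d=d,**{k:np.array(v) for k,v in c.items()})
cv2.imwrite('pics/w9.png',cv2.resize(p[:,:,::-1],None,fx=1.5,fy=1.5,interpolation=cv2.INTER_CUBIC))
print(np.abs(robot.sense()['joint_velocities']).max(),robot.sense()['grip_width'])
plan([.5562,-.133,.06],-8.35)
```

```text
0.2699906204343749 0.33608119415148063
t 10.88 pos [ 0.5536 -0.0583  0.0967] yaw -8.16 units d [0.132 0.736 0.367] wz 0.0043
 residual tilt rotvec (tool, /45deg) [-0.0001  0.0009  0.0043]
```

View pics/w9.png

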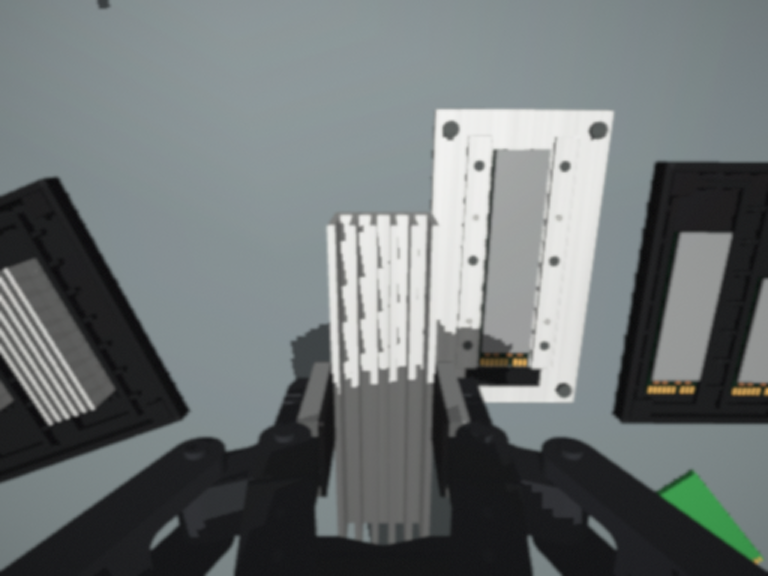

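The jig pad is clear, from (522,150) to (508,353), with the contacts at (503,361). The held heatsink's top spans rows 222 to about 525, and its far end face shows at row 213.

Run:
```python
from h import *
p,d,c=load('w9'); g=p.astype(float).mean(2)
s=robot.sense(); R=np.array(s['ee_rot']); pos=np.array(s['position'])
K=np.array([[c['fx'],0,c['cx']],[0,c['fy'],c['cy']],[0,0,1]],float)
def prof(A,B,z,n):
    X=np.c_[np.linspace(A[0],B[0],n),np.linspace(A[1],B[1],n),np.full(n,z)]
    u=cv2.projectPoints(X,c['rvec'],c['tvec'],K,None)[0].reshape(-1,1,2).astype(np.float32)
    return cv2.remap(p,u,None,cv2.INTER_LINEAR)[:,0].astype(int).mean(1).astype(int)
a=np.radians(-8.35); ax=np.array([np.cos(a),np.sin(a)]); pr=np.array([-ax[1],ax[0]]); C=np.array([.5564,-.1331])
print('axial, z=.013, 1mm steps from center')
for o in(-.008,0,.008):
    print(o,'far +50..65',prof(C+.05*ax+o*pr,C+.065*ax+o*pr,.013,16).tolist(),'near -50..-68',prof(C-.05*ax+o*pr,C-.068*ax+o*pr,.013,19).tolist())
print('lateral -20..-10 and 10..20, 1mm')
for o in(-.03,-.01,.01,.03,.05):
    print(o,prof(C+o*ax-.02*pr,C+o*ax-.01*pr,.013,11).tolist(),prof(C+o*ax+.01*pr,C+o*ax+.02*pr,.013,11).tolist())
print('sink, top plane z',pos[2]+.049)
X=lambda x,y:pos[:2]+x*R[:2,0]+y*R[:2,1]
for y in(-.012,-.006,0,.006,.012):
    print(y,'far 50..62',prof(X(.05,y),X(.062,y),pos[2]+.049,13).tolist(),'near -50..-64',prof(X(-.05,y),X(-.064,y),pos[2]+.049,15).tolist())
for x in(.015,.03,.045): print('lat',x,prof(X(x,-.02),X(x,-.01),pos[2]+.049,11).tolist(),prof(X(x,.01),X(x,.022),pos[2]+.049,13).tolist())
P=cloud(c,d)
for nm,(u,v) in dict(pad=(520,230),plate=(590,250),bench=(620,60),sinktop=(395,300)).items():
    x,y=int(u/1.5),int(v/1.5); print(nm,(np.percentile(P[y-4:y+5,x-4:x+5,2],[20,50,80])*1000).round(1))
```

```text
axial, z=.013, 1mm steps from center
-0.008 far +50..65 [161, 161, 161, 161, 161, 160, 161, 170, 204, 230, 234, 235, 235, 235, 234, 234] near -50..-68 [156, 155, 156, 155, 153, 141, 113, 92, 74, 71, 104, 137, 151, 145, 120, 81, 46, 32, 31]
0 far +50..65 [162, 161, 162, 162, 163, 163, 164, 176, 212, 231, 235, 235, 235, 235, 235, 235] near -50..-68 [140, 113, 87, 77, 79, 79, 72, 68, 54, 43, 50, 60, 64, 66, 62, 48, 27, 18, 19]
0.008 far +50..65 [164, 163, 163, 165, 164, 164, 165, 180, 215, 231, 234, 234, 234, 234, 234, 235] near -50..-68 [74, 74, 73, 73, 72, 68, 55, 42, 33, 35, 50, 63, 68, 70, 63, 44, 25, 18, 16]
lateral -20..-10 and 10..20, 1mm
-0.03 [228, 227, 226, 224, 216, 180, 145, 155, 161, 157, 156] [157, 157, 157, 156, 145, 110, 88, 130, 188, 220, 227]
-0.01 [230, 228, 227, 225, 211, 181, 178, 185, 170, 159, 158] [158, 158, 159, 157, 145, 113, 104, 161, 211, 227, 231]
0.01 [230, 228, 228, 226, 218, 182, 167, 169, 163, 158, 158] [159, 160, 160, 159, 147, 110, 84, 135, 199, 227, 234]
0.03 [231, 229, 228, 227, 212, 173, 175, 185, 168, 160, 159] [162, 162, 162, 161, 148, 107, 98, 16
[... 740 characters left out ...]
 [45, 27, 23, 23, 22, 22, 21, 22, 22, 22, 22, 22, 23, 22, 18]
0.012 far 50..62 [225, 225, 224, 223, 225, 226, 225, 223, 169, 141, 144, 144, 145] near -50..-64 [23, 22, 22, 22, 21, 21, 21, 22, 23, 22, 21, 22, 22, 22, 18]
lat 0.015 [67, 78, 94, 95, 95, 94, 135, 217, 195, 108, 169] [223, 214, 209, 134, 156, 222, 185, 109, 103, 103, 104, 106, 103]
lat 0.03 [142, 142, 142, 142, 142, 143, 173, 224, 199, 101, 114] [227, 227, 221, 134, 156, 225, 229, 231, 228, 226, 228, 227, 192]
lat 0.045 [143, 143, 142, 143, 143, 143, 177, 227, 205, 102, 129] [230, 231, 224, 133, 155, 229, 232, 234, 231, 229, 229, 231, 220]
pad [10.8 11.3 12. ]
plate [5.2 6.1 6.6]
bench [-1.5 -1.  -0.4]
sinktop [127.3 144.5 145.5]
```

Call:
step_arm:
  deltas:
    - {"dx":0.03,"dy":0.14,"dz":0,"wx":0,"wy":0,"wz":0.004,"fingers":1}
    - {"dx":0.05,"dy":0.22,"dz":0.05,"wx":0,"wy":0,"wz":0,"fingers":1}
    - {"dx":0.05,"dy":0.22,"dz":0.1,"wx":0,"wy":0,"wz":0,"fingers":1}
    - {"dx":0.03,"dy":0.134,"dz":0.2,"wx":0,"wy":0,"wz":0,"fingers":1}
    - {"dx":0,"dy":0,"dz":0.2,"wx":0,"wy":0,"wz":0,"fingers":1}
    - {"dx":0,"dy":0,"dz":0.2,"wx":0,"wy":0,"wz":0,"fingers":1}
    - {"dx":0,"dy":0,"dz":0.15,"wx":0,"wy":0,"wz":0,"fingers":1}
    - {"dx":0,"dy":0,"dz":0,"wx":0,"wy":0,"wz":0,"fingers":1}
    - {"dx":0,"dy":0,"dz":0,"wx":0,"wy":0,"wz":0,"fingers":1}
  grip_force: 35

```text
t: 12.0
position: [0.5598, -0.1316, 0.0076]
ee_rot: [[0.989, -0.146, 0.001], [-0.146, -0.989, -0.0], [0.001, 0.0, -1.0]]
ft_force: [-0.0, 0.6, -1.2]
grip_width: 0.339
grasp_force: 34.8
```

Run:
```python
from h import *
p,d,c=snap('wrist');np.savez('w10.npz',p=p,d=d,**{k:np.array(v) for k,v in c.items()})
s=robot.sense(); R=np.array(s['ee_rot']); pos=np.array(s['position'])
plan([.5591,-.1312,0.0],-8.35)
K=np.array([[c['fx'],0,c['cx']],[0,c['fy'],c['cy']],[0,0,1]],float)
# lateral profiles ahead of the sink: at tool x .06-.07, plate z (tool y -.035..035)
for x,z,lab in((.045,pos[2]+.049,'sink top'),(.03,pos[2]+.049,'sink top'),(.075,.012,'screws'),(.064,.0115,'rails'),(.068,.0115,'rails'),(.03,.0115,'rails')):
    y=np.arange(-.044,.045,.001); X=pos+x*R[:,0]+y[:,None]*R[:,1]; X[:,2]=z
    u=cv2.projectPoints(X,c['rvec'],c['tvec'],K,None)[0].reshape(-1,1,2).astype(np.float32)
    print(lab,x,cv2.remap(p,u,None,cv2.INTER_LINEAR)[:,0].astype(int).mean(1).astype(int).tolist())
cv2.imwrite('pics/w10.png',cv2.resize(p[20:290,120:400,::-1],None,fx=2,fy=2,interpolation=cv2.INTER_CUBIC))
```

```text
t 12.05 pos [ 0.56   -0.1318  0.0079] yaw -8.43 units d [-0.01  -0.004  0.079] wz -0.0017
 residual tilt rotvec (tool, /45deg) [ 0.0003 -0.002  -0.0017]
sink top 0.045 [144, 143, 144, 143, 144, 144, 144, 144, 143, 144, 144, 143, 153, 219, 237, 239, 239, 238, 238, 237, 235, 234, 235, 238, 236, 233, 235, 236, 238, 240, 237, 234, 190, 121, 225, 236, 235, 231, 145, 204, 236, 236, 234, 210, 183, 233, 229, 221, 231, 195, 233, 223, 158, 227, 234, 233, 219, 116, 189, 234, 235, 238, 239, 238, 240, 239, 225, 235, 240, 240, 239, 239, 240, 240, 239, 239, 239, 236, 218, 148, 144, 144, 144, 144, 144, 144, 144, 144, 143]
sink top 0.03 [143, 143, 143, 143, 143, 143, 144, 144, 144, 144, 144, 144, 150, 218, 235, 239, 238, 236, 236, 234, 232, 232, 233, 235, 231, 231, 233, 235, 238, 239, 235, 230, 184, 102, 174, 230, 231, 222, 138, 138, 225, 232, 231, 200, 140, 221, 220, 218, 230, 218, 231, 217, 158, 225, 231, 231, 213, 118, 185, 230, 233, 237, 238, 237, 238, 236, 230, 236, 238, 238, 236, 236, 238, 239, 237, 237, 235, 232, 207, 147, 144, 144, 144, 144, 144, 143, 143, 144, 143]
screws 0.075 [142, 142, 14
[... 1091 characters left out ...]
38, 237, 236, 238, 240, 241, 240, 239, 241, 242, 241, 239, 240, 241, 240, 240, 241, 242, 240, 241, 241, 242, 243, 242, 242, 241, 239, 239, 239, 240, 240, 240, 238, 239, 241, 242, 241, 241, 241, 239, 222, 182, 153, 146, 168, 195, 228, 240, 241]
rails 0.03 [144, 170, 224, 236, 239, 240, 238, 237, 238, 238, 236, 235, 234, 234, 234, 237, 235, 224, 225, 234, 235, 236, 239, 240, 240, 236, 234, 217, 140, 103, 162, 226, 235, 234, 231, 191, 114, 172, 229, 235, 235, 234, 222, 159, 160, 224, 227, 202, 222, 233, 227, 231, 236, 227, 172, 196, 232, 234, 234, 232, 209, 129, 134, 216, 233, 234, 237, 239, 239, 238, 238, 239, 238, 234, 231, 238, 240, 240, 239, 238, 238, 239, 240, 240, 239, 239, 239, 238, 236]
```

The corner screws straddle the heatsink within about 0.3 mm laterally in the same camera frame. I'll correct x by 1 mm and lower gently.

Call:
step_arm:
  deltas:
    - {"dx":-0.01,"dy":0,"dz":0.05,"wx":0,"wy":0,"wz":0,"fingers":1}
    - {"dx":0,"dy":0,"dz":0.06,"wx":0,"wy":0,"wz":0,"fingers":1}
    - {"dx":0,"dy":0,"dz":0.04,"wx":0,"wy":0,"wz":0,"fingers":1}
    - {"dx":0,"dy":0,"dz":0.02,"wx":0,"wy":0,"wz":0,"fingers":1}
    - {"dx":0,"dy":0,"dz":0,"wx":0,"wy":0,"wz":0,"fingers":1}
    - {"dx":0,"dy":0,"dz":0,"wx":0,"wy":0,"wz":0,"fingers":1}
  grip_force: 35

```text
t: 12.8
position: [0.5583, -0.1318, -0.0098]
ee_rot: [[0.989, -0.147, 0.0], [-0.147, -0.989, -0.0], [0.0, 0.0, -1.0]]
ft_force: [0.4, -0.7, -1.0]
grip_width: 0.342
grasp_force: 34.8
```

Run:
```python
from h import *
plan([.5591,-.1312,-.0135],-8.35); print(robot.sense()['ft_force'])
```

```text
t 12.8 pos [ 0.5583 -0.1318 -0.0098] yaw -8.45 units d [ 0.007 -0.007  0.037] wz -0.0023
 residual tilt rotvec (tool, /45deg) [ 0.0001 -0.0004 -0.0023]
[ 0.3670154  -0.73997527 -1.03738079]
```

Call:
step_arm:
  deltas:
    - {"dx":0.004,"dy":-0.004,"dz":0.01,"wx":0,"wy":0,"wz":0,"fingers":1}
    - {"dx":0,"dy":0,"dz":0.01,"wx":0,"wy":0,"wz":0,"fingers":1}
    - {"dx":0,"dy":0,"dz":0,"wx":0,"wy":0,"wz":0,"fingers":1}
    - {"dx":0,"dy":0,"dz":0,"wx":0,"wy":0,"wz":0,"fingers":1}
  grip_force: 35

```text
t: 13.3
position: [0.5586, -0.1314, -0.0119]
ee_rot: [[0.989, -0.147, -0.0], [-0.147, -0.989, -0.0], [-0.0, 0.0, -1.0]]
ft_force: [-0.2, 0.1, -0.3]
grip_width: 0.341
grasp_force: 34.9
```

Call:
step_arm:
  deltas:
    - {"dx":0,"dy":0,"dz":0.008,"wx":0,"wy":0,"wz":0,"fingers":1}
    - {"dx":0,"dy":0,"dz":0,"wx":0,"wy":0,"wz":0,"fingers":1}
    - {"dx":0,"dy":0,"dz":0,"wx":0,"wy":0,"wz":0,"fingers":1}
  grip_force: 35

```text
t: 13.68
position: [0.5586, -0.1314, -0.0127]
ee_rot: [[0.989, -0.147, -0.0], [-0.147, -0.989, -0.0], [-0.0, 0.0, -1.0]]
ft_force: [-0.2, -0.6, -2.2]
grip_width: 0.34
grasp_force: 34.8
```

Call:
step_arm:
  deltas:
    - {"dx":0,"dy":0,"dz":0.006,"wx":0,"wy":0,"wz":0,"fingers":1}
    - {"dx":0,"dy":0,"dz":0,"wx":0,"wy":0,"wz":0,"fingers":1}
  grip_force: 35

```text
t: 13.92
position: [0.5586, -0.1315, -0.0133]
ee_rot: [[0.989, -0.147, -0.0], [-0.147, -0.989, -0.0], [-0.0, 0.0, -1.0]]
ft_force: [-0.2, -0.2, -0.2]
grip_width: 0.339
grasp_force: 34.9
```

Call:
step_arm:
  deltas:
    - {"dx":0,"dy":0,"dz":0.005,"wx":0,"wy":0,"wz":0,"fingers":1}
    - {"dx":0,"dy":0,"dz":0,"wx":0,"wy":0,"wz":0,"fingers":1}
  grip_force: 35

```text
t: 14.18
position: [0.5587, -0.1314, -0.0135]
ee_rot: [[0.989, -0.147, -0.0], [-0.147, -0.989, -0.0], [0.0, 0.0, -1.0]]
ft_force: [-1.7, 0.5, 2.1]
grip_width: 0.341
grasp_force: 35.2
```

Call:
step_arm:
  deltas:
    - {"dx":0,"dy":0,"dz":0.004,"wx":0,"wy":0,"wz":0,"fingers":1}
    - {"dx":0,"dy":0,"dz":0,"wx":0,"wy":0,"wz":0,"fingers":1}
  grip_force: 35

```text
t: 14.42
position: [0.5587, -0.1315, -0.0135]
ee_rot: [[0.989, -0.147, -0.0], [-0.147, -0.989, -0.0], [-0.0, 0.0, -1.0]]
ft_force: [-1.6, 1.2, 6.3]
grip_width: 0.339
grasp_force: 35.6
```

Contact at about 6 N. Releasing gently, then lifting clear.

Call:
step_arm:
  deltas:
    - {"dx":0,"dy":0,"dz":0,"wx":0,"wy":0,"wz":0,"fingers":0.3}
    - {"dx":0,"dy":0,"dz":0,"wx":0,"wy":0,"wz":0,"fingers":0.2}
    - {"dx":0,"dy":0,"dz":0,"wx":0,"wy":0,"wz":0,"fingers":0}
    - {"dx":0,"dy":0,"dz":0,"wx":0,"wy":0,"wz":0,"fingers":0}
    - {"dx":0,"dy":0,"dz":0,"wx":0,"wy":0,"wz":0,"fingers":0}
  grip_force: 20

```text
t: 15.05
position: [0.5586, -0.1314, -0.0144]
ee_rot: [[0.989, -0.147, -0.0], [-0.147, -0.989, 0.0], [-0.0, 0.0, -1.0]]
ft_force: [-0.7, 0.8, 0.4]
grip_width: 0.499
grasp_force: 0.0
```

Call:
step_arm:
  deltas:
    - {"dx":0,"dy":0,"dz":-0.05,"wx":0,"wy":0,"wz":0,"fingers":0}
    - {"dx":0,"dy":0,"dz":-0.15,"wx":0,"wy":0,"wz":0,"fingers":0}
    - {"dx":0,"dy":0,"dz":-0.3,"wx":0,"wy":0,"wz":0,"fingers":0}
    - {"dx":0,"dy":0,"dz":-0.5,"wx":0,"wy":0,"wz":0,"fingers":-0.5}
    - {"dx":0,"dy":0,"dz":-0.5,"wx":0,"wy":0,"wz":0,"fingers":-1}
    - {"dx":0,"dy":0,"dz":-0.2,"wx":0,"wy":0,"wz":0,"fingers":-1}
    - {"dx":0,"dy":0,"dz":0,"wx":0,"wy":0,"wz":0,"fingers":-1}
    - {"dx":0,"dy":0,"dz":0,"wx":0,"wy":0,"wz":0,"fingers":-1}
  grip_force: 20

```text
t: 16.05
position: [0.5579, -0.1313, 0.155]
ee_rot: [[0.989, -0.147, -0.001], [-0.147, -0.989, 0.0], [-0.001, 0.0, -1.0]]
ft_force: [-0.8, 0.1, -0.2]
grip_width: 1.001
grasp_force: 0.0
```

Run:
```python
from h import *
p,d,c=snap('wrist');np.savez('w11.npz',p=p,d=d,**{k:np.array(v) for k,v in c.items()})
s=robot.sense(); pos=np.array(s['position']); print(s['t'],pos)
K=np.array([[c['fx'],0,c['cx']],[0,c['fy'],c['cy']],[0,0,1]],float)
a=np.radians(-8.35); ax=np.array([np.cos(a),np.sin(a)]); pr=np.array([-ax[1],ax[0]]); C=np.array([.5574,-.1324])
def prof(A,B,z,n):
    X=np.c_[np.linspace(A[0],B[0],n),np.linspace(A[1],B[1],n),np.full(n,z)]
    u=cv2.projectPoints(X,c['rvec'],c['tvec'],K,None)[0].reshape(-1,1,2).astype(np.float32); return cv2.remap(p,u,None,cv2.INTER_LINEAR)[:,0].astype(int)
g=lambda v:v.mean(1).astype(int).tolist()
for x in(-.03,0,.03): print('sink top lat -20..20',x,g(prof(C+x*ax-.02*pr,C+x*ax+.02*pr,.037,41)))
for x in(.064,.067,.07): print('screw lat far',x,g(prof(C+x*ax-.046*pr,C+x*ax-.028*pr,.012,19)),g(prof(C+x*ax+.028*pr,C+x*ax+.046*pr,.012,19)))
for y in(-.013,-.0075,0,.0075,.013): print('axial top far 50..64',g(prof(C+.05*ax+y*pr,C+.064*ax+y*pr,.037,15)),'near top -50..-64',g(prof(C-.05*ax+y*pr,C-.064*ax+y*pr,.037,15)))
for y in(-.008,0,.008):
    v=prof(C-.05*ax+y*pr,C-.072*ax+y*pr,.010,23); print('near board level -50..-72 R',v[:,0].tolist(),'R-B',(v[:,0]-v[:,2]).tolist())
P=cloud(c,d); X=P.reshape(-1,3); q=(X[:,:2]-C)@np.c_[ax,pr]
m=(abs(q[:,0])<.07)&(abs(q[:,1])<.03)&(X[:,2]>.03)&(X[:,2]<.045)
print('top pts: n',m.sum(),'along',np.percentile(q[m,0],[.3,99.7]).round(4),'across',np.percentile(q[m,1],[.3,99.7]).round(4),'z',np.percentile(X[m,2],[5,50,95]).round(4))
for lo in(-.05,-.025,0,.025): 
    w=m&(q[:,0]>lo)&(q[:,0]<lo+.025); print(lo,'across',np.percentile(q[w,1],[1,99]).round(4),'z',np.median(X[w,2]).round(4))
```

```text
16.1 [ 0.55763943 -0.13124243  0.15451486]
sink top lat -20..20 -0.03 [107, 113, 116, 116, 122, 133, 137, 128, 117, 115, 118, 120, 119, 116, 117, 123, 136, 147, 148, 149, 156, 174, 208, 225, 224, 215, 204, 199, 218, 231, 233, 222, 201, 200, 220, 230, 233, 233, 229, 221, 214]
sink top lat -20..20 0 [241, 241, 241, 237, 226, 221, 224, 219, 223, 234, 239, 238, 232, 229, 233, 237, 238, 236, 232, 231, 233, 231, 232, 237, 238, 234, 221, 214, 226, 235, 234, 220, 200, 212, 231, 239, 242, 243, 243, 243, 243]
sink top lat -20..20 0.03 [244, 243, 242, 240, 238, 238, 233, 224, 226, 237, 242, 240, 232, 230, 237, 239, 238, 239, 239, 237, 228, 212, 224, 238, 241, 236, 221, 219, 233, 241, 242, 232, 213, 215, 233, 242, 245, 246, 245, 245, 245]
screw lat far 0.064 [198, 231, 239, 219, 168, 126, 111, 107, 104, 105, 124, 178, 228, 244, 247, 247, 247, 244, 241] [244, 245, 245, 243, 235, 209, 164, 126, 107, 103, 106, 122, 167, 219, 238, 236, 214, 182, 162]
screw lat far 0.067 [197, 232, 238, 217, 165, 120, 105, 103, 103, 104, 109, 141, 201, 237, 246, 247, 247, 247, 246] [246, 246, 245, 239, 209, 154, 116,
[... 1359 characters left out ...]
8, 10, 3, 1, 0, -1, -1]
near board level -50..-72 R [116, 116, 115, 116, 116, 116, 116, 116, 116, 114, 103, 85, 79, 85, 93, 95, 89, 75, 56, 37, 26, 20, 18] R-B [1, 1, 0, 1, 1, 1, 1, 1, 2, 1, 2, 6, 17, 29, 37, 36, 27, 13, 5, 1, 0, -1, -2]
near board level -50..-72 R [115, 115, 115, 115, 114, 114, 114, 114, 113, 111, 106, 98, 99, 102, 104, 104, 99, 88, 71, 51, 33, 22, 19] R-B [1, 1, 2, 1, 1, 1, 1, 1, 1, 1, 2, 5, 13, 19, 22, 22, 16, 8, 3, 0, 0, -1, -1]
top pts: n 1570 along [-0.057   0.0563] across [-0.0153  0.0147] z [0.0338 0.0353 0.0364]
-0.05 across [-0.0152  0.0147] z 0.0352
-0.025 across [-0.0151  0.0146] z 0.0352
0 across [-0.0148  0.0142] z 0.0353
0.025 across [-0.0153  0.0146] z 0.0354
```

The heatsink measures flat and square, within about 0.4 mm of the pad centre, with the gold contacts clear. The robot is touching nothing.

```bash
python3 -c "
from rig import robot
print(robot.sense()['t'], robot.sign_off())"
```

```text
the job is handed in; nothing more can be done
16.1 None
```

I handed the job in at 16.1 s: the 114 mm heatsink lies fins up and square on the jig board's 114 mm pad, within about 0.4 mm of its centre by the wrist camera, and clear of the gold contacts; the first grasp closed on air above it because the fingertips end about 36 mm short of the reported TCP, and I viewed 12 pictures where the limit was 10.

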